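# Nip a split chessboard in a gluing jig with its eccentric cam

### The arm

A 6-joint arm with a two-finger parallel gripper is mounted at the origin on the work surface. World frame = base frame: x ahead of the robot, y to its left, z up, the work surface at z = 0. Lengths are in mm, angles in rad, forces in N, time in s.
With the tool pointing down it reaches from about 350 to 875 mm from the base axis. Payload 15.5 kg.
Tool frame: the origin (TCP) lies at the very end of the fingers, on their centre line; the grasp point (between the pads) lies 19 mm behind it (arm.grip_point_offset is the distance from the TCP to the grasp point, in mm); z points along the fingers, y is the direction in which the jaws open and shut (so a half turn about z gives the same grasp; the last joint's range is limited). The gripper opens to 85 mm and grips with 20 to 120 N. Pads are 22 mm wide; open, the fingers measure 114 mm over their backs; the gripper's body (76 mm by 85 mm) begins 54 mm behind the grasp point. The pads swing forward as they close: fully open they stand 13 mm farther back than shut.
Start: joints at [-0.096, 0.494, 1.345, -0, 1.302, -0.096], TCP at [625.001, 0.003, 231.277] pointing down, gripper open.
Joint ranges: [-2.91, 2.91], [-0.82, 2.16], [0.22, 2.67], [-1.22, 4.37], [0.12, 2.79], [-3.08, 3.08]. Speed limits (rad/s): [1.89, 1.89, 2.57, 3.01, 3.01, 3.01].

### API

Orientations are given as [roll, pitch, yaw] about the fixed x, y, z axes, in that order (R = Rz(yaw) Ry(pitch) Rx(roll)).
In Python, from plant import get_obs, camera, arm gives the robot as it stands.
- The arm moves only by the tool carry_out, never from a script. Its arguments are lists of equal length, an entry for each row: "travel": the shift along the world's x, y, z in units of 40 mm (1.0 is 40 mm), a list of three; "rot": the turn, a rotation vector about the world's x, y, z in units of 5 degrees (1.0 is 5 degrees), a list of three; "jaw": the finger opening in mm, from 0 to 85.4. In form: {"travel": [[dx, dy, dz], ...], "rot": [[wx, wy, wz], ...], "jaw": [jaw, ...]}. A call has 1 to 8 rows; each row shifts and turns the commanded pose from where the row before left it; what a row does not reach is not made up. A row lasts 1/12 s, in which the tool goes at most 41.7 mm and 7.16 degrees, less where a joint would pass 70% of its speed; a pose out of reach is approached as far as the arm can. A call is refused whole if a number of a shift passes 1 or a number of a turn 1, either way. A call with a gripper value outside its range is refused whole. The fingers move at their own pace and stop on an object; the grip force is fixed at half the most. Time passes only in rows, so rows that do not move let the fingers close. It gives the time, the measured TCP pose, the force and the opening at its end, in the units of the state.
- get_obs(): the state, without advancing time (a new reading comes with each control period).
- camera(name): name is "scene" or "side" or "wrist"; returns a dict with "image" (400x640x3 uint8, red, green, blue), "intrinsics" (3x3 intrinsics, pixels), "R" (3x3) and "t" (3): a world point X has camera coordinates R X + t. Camera axes: x right, y down, z forward; pixel columns grow to the right and rows downward; lengths in mm; the calibration is good to about 2 mm. A picture is of the moment at which its call begins. There is no depth.
- arm.finish_job(): hands the job in, once; it reports no verdict.
The state is a dict: "time_s": time; "joint_positions": joint angles; "dq": joint speeds; "joint_torque": joint torques, N m; "tcp_pos": TCP position; "tool_rot": TCP orientation; "contact_force": force on the tool from outside, world axes, zero at the start; "moment": the same for the moment, N m; "gripper_width": finger opening in mm.
Only numpy, scipy, OpenCV 4.12 (cv2) and the standard library are available. Lean on these libraries where they do the work, as an engineer would, in place of code of your own. Each camera call takes 0.05 s, during which the arm holds its last target.

### The job

The split chessboard lies in the gluing jig, its two glued halves still a little apart. Stand the loose batten on its narrow edge in the gap between the cam and the board, then swing the cam lever counter-clockwise (seen from above) by its upright grip, just until the joint is closed and the board is nipped with about one kilo of squeeze (10 N) and no harder, and let go. Keep clear of the lamp that hangs over the lever, and do not disturb the other things on the table.

Things in the scene. Friction and masses are not known exactly. Their poses are not given: they have to be found in the camera images.
- jig: Fixed gluing jig on a plywood base, 18 mm thick, x -125 to +125 mm, y -200 to +165 mm. Origin on the table, z up. It squeezes along its +y: cam, gap for the batten, half_b, half_a, sponge, fence (two black star knobs, tops 66 mm above the table). A stop strip (top 30 mm above the table, inner face at x = -95 mm) runs along the -x ends of the halves.
- sponge (a point): Fixed mark at x 0, y +91.8 mm in the jig's frame, height 26 mm: middle of the range in which the fence's front face may stand, y +87.3 to +96.3 mm; the fence was set by hand, so it is not known better. The face is a thin facing on soft sponge: it gives way 1 mm per 3 N, at most 11 mm.
- pivot (a point): The cam's vertical pivot axis at the top of the base (18 mm above the table); x 0, y -140 mm in the jig's frame. The cam is a wooden disc, radius 38 mm, 21 to 37 mm above the table, its centre 18 mm off the pivot axis, in the direction (joint cam - 80 deg) from the jig's x towards its y: its front stands at y = -102 + 18*sin(joint - 80 deg) mm.
- cam (a joint): Cam angle, rad, 0 to 2.6; grows counter-clockwise seen from above, which tightens. Starts slack at 0 to 0.15. The stiff pivot stays where it is left, also under load. Slack, the grip takes a steady push of about 3.2 N; sliding the halves along adds up to 0.6 N; at 10 N of squeeze about 3 N more than slack. Depending on the fence, the sponge is met between 1.0 and 1.55 rad.
- knob (a point): Where to hold the lever: on the axis of its black upright grip, 90 mm above the table. The grip is a cylinder of 26 mm diameter, from 54 to 104 mm above the table, and revolves freely on the upturned end of the bent steel lever: 110 mm from the pivot axis, in the direction (joint cam - 160 deg) from the jig's x towards its y. It starts clear of the lamp; tightening carries it under it.
- half_a: Half of the chessboard on the fence side, loose: 176 mm along its x, 86 mm along its y, 14 mm thick, about 120 g. Origin at the centre of its underside. Lies flat on the jig, axes like the jig's, 0.5 to 11 mm short of the fence's face.
- half_b: The other half, on the cam side, same size and frame, loose, at the start 1.5 to 3 mm from half_a. Its +y edge is the joint and must close up to half_a.
- caul: The batten (caul), loose plain beech: 170 mm along its x, 24 mm along its y, 50 mm high, about 110 g, standing on the table. Origin at the centre of its underside. In the jig it stands on this same narrow face, x along the jig's x, its middle opposite the pivot. The gap for it is 5 to 9 mm wider than the batten.
- lamp: Fixed task lamp; its frame coincides with the jig's. The flat head spans x -22 to +98 mm, y -430 to -170 mm, underside 280 mm above the table, so it hangs over the end of the lever's way. Its thin post (360 mm high) stands at x 200, y -340 mm on a round foot of 75 mm radius.
- dish: Bystander: white dish, 96 mm across, 22 mm high, loose. Origin under its centre.
- king: Bystander: dark chess king standing upright, 76 mm high, foot 32 mm across. Origin under its centre.
- rook: Bystander: light chess rook standing upright, 46 mm high, foot 29 mm across. Origin under its centre.
Not all that is in view belongs to the job. What is shaped like the caul but black is not meant.

How it is judged:
By the outcome, as a careful person would: the job done as asked, in the order asked, and still so for the second after the job is handed in, with the robot touching nothing.
It also fails if it takes over 69 s, if anything falls off the work surface, if the arm or the gripper's body presses on something with over 40 N, if the wrist force passes 120 N, or if a joint passes its speed limit or range.

## Working session

There is one attempt and no reset: what is moved stays moved. The work goes in short steps, Python scripts to look and compute and a tool call to move; the robot and the scene stay as the last step left them, time stands still between calls to the robot, and variables do not carry over. Pictures are saved under pics/ and viewed, and the job is handed in when it is done.

Besides the shell and the picture viewer there is one more tool, called as name(argument=value, ...) on one line, values as JSON. carry_out: Moves the arm, as the interface text tells. Its arguments: {"type":"object","properties":{"travel":{"type":"array","items":{"type":"array","items":{"type":"number"}}},"rot":{"type":"array","items":{"type":"array","items":{"type":"number"}}},"jaw":{"type":"array","items":{"type":"number"}}},"required":["travel","rot","jaw"]}

```bash
ls; mkdir -p pics; python3 - <<'E'
from plant import get_obs,camera,arm
import cv2,numpy as np
o=get_obs();print({k:np.round(v,3).tolist() for k,v in o.items()})
print([a for a in dir(arm) if a[0]!='_'])
for n in ["scene","side","wrist"]:
    c=camera(n);np.savez(f'pics/{n}0.npz',**c);cv2.imwrite(f'pics/{n}0.png',c["image"][:,:,::-1])
    print(n,np.round(c["intrinsics"],1).tolist(),np.round(-c["R"].T@c["t"]),np.round(c["R"],2).tolist())
E
```

```text
pics
{'time_s': 0.0, 'joint_positions': [-0.095, 0.494, 1.346, 0.0, 1.303, -0.095], 'dq': [-0.002, -0.001, 0.002, 0.001, -0.0, -0.001], 'joint_torque': [-0.003, -88.216, -38.387, -0.0, 0.01, 0.0], 'tcp_pos': [624.615, 0.061, 230.643], 'tool_rot': [-3.14, -0.0, 1.571], 'contact_force': [-0.09, 0.18, 0.878], 'moment': [0.005, 0.042, 0.037], 'gripper_width': 85.72}
['MotionError', 'finish_job', 'grip_point_offset']
scene [[422.3, 0.0, 319.4], [0.0, 422.3, 207.9], [0.0, 0.0, 1.0]] [1441.  179.  842.] [[0.09, 1.0, -0.0], [0.67, -0.07, -0.74], [-0.74, 0.07, -0.67]]
side [[372.7, 0.0, 319.3], [0.0, 372.7, 197.3], [0.0, 0.0, 1.0]] [ 400. 1005.  702.] [[-0.96, -0.28, 0.01], [-0.19, 0.6, -0.78], [0.21, -0.75, -0.63]]
wrist [[342.1, 0.0, 315.8], [0.0, 342.1, 193.5], [0.0, 0.0, 1.0]] [625.  84. 373.] [[1.0, 0.0, -0.0], [0.0, -0.95, 0.32], [-0.0, -0.32, -0.95]]
```

View pics/scene0.png

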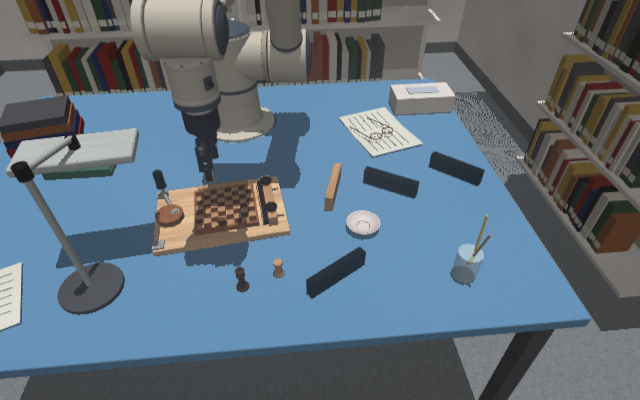

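View pics/side0.png

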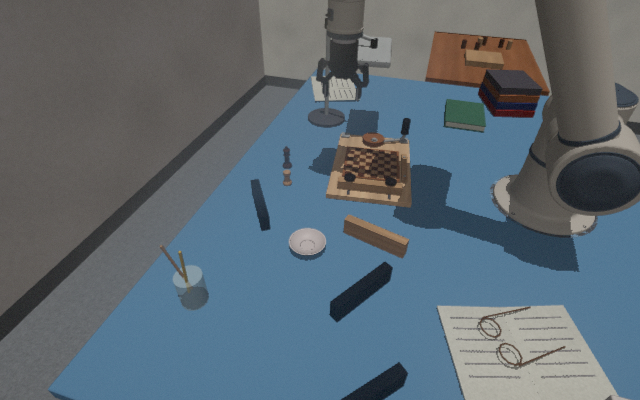

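View pics/wrist0.png

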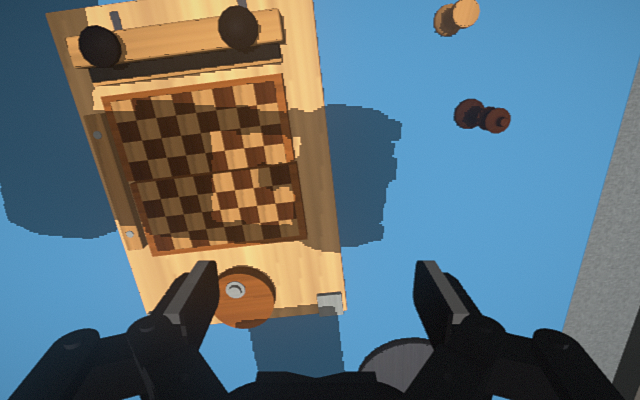

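```bash
cat > h.py <<'E'
import numpy as np,cv2
def load(f): return dict(np.load(f))
def cast(c,px,z):
    px=np.atleast_2d(px).astype(float)
    d=np.c_[px,np.ones(len(px))]@np.linalg.inv(c["intrinsics"]).T@c["R"]
    o=-c["R"].T@c["t"]
    return o+d*((z-o[2])/d[:,2])[:,None]
def proj(c,X):
    X=np.atleast_2d(X).astype(float)
    p=(X@c["R"].T+c["t"])@c["intrinsics"].T
    return p[:,:2]/p[:,2:]
def snap(n,tag):
    from plant import camera
    c=camera(n);np.savez(f'pics/{n}{tag}.npz',**c);cv2.imwrite(f'pics/{n}{tag}.png',c["image"][:,:,::-1]);return c
def jig2w(J,X):
    x,y,a=J;X=np.atleast_2d(X).astype(float)
    R=np.array([[np.cos(a),-np.sin(a)],[np.sin(a),np.cos(a)]])
    return np.c_[X[:,:2]@R.T+[x,y],X[:,2]]
E
python3 - <<'E'
from h import *
s=load('pics/scene0.npz');d=load('pics/side0.npz');w=load('pics/wrist0.npz')
print('base top corners wrist',cast(w,[(47,12),(312,0),(345,310)],18).round())
print('base scene',cast(s,[(288,234),(155,248)],18).round(), 'side',cast(d,[(328,193),(410,202)],18).round())
print('caul',cast(s,[(326,206),(338,165)],25).round(),'side',cast(d,[(345,220),(407,250)],50).round())
print('dish',cast(s,[(363,226)],11),'king',cast(s,[(242,288)],0),'rook',cast(s,[(278,274)],0))
for n in('scene','side'):
    i=cv2.imread(f'pics/{n}0.png')
    i=i[140:270,140:400] if n=='scene' else i[100:270,280:440]
    f=3
    cv2.imwrite(f'pics/{n}0z.png',cv2.resize(i,None,fx=f,fy=f,interpolation=cv2.INTER_CUBIC))
E
```

```text
base top corners wrist [[ 375.  141.   18.]
 [ 621.  151.   18.]
 [ 661. -189.   18.]]
base scene [[ 636.  165.   18.]
 [ 654. -185.   18.]] side [[612. 165.  18.]
 [374. 134.  18.]]
caul [[541. 279.  25.]
 [348. 338.  25.]] side [[530. 300.  50.]
 [364. 359.  50.]]
dish [[618.88154266 374.40801556  11.        ]] king [[792.30646687  45.20320617   0.        ]] rook [[757.19471531 134.08942023   0.        ]]
```

View pics/scene0z.png

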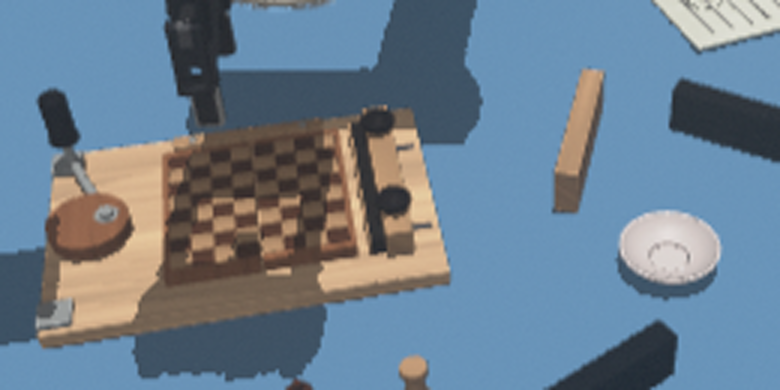

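View pics/side0z.png

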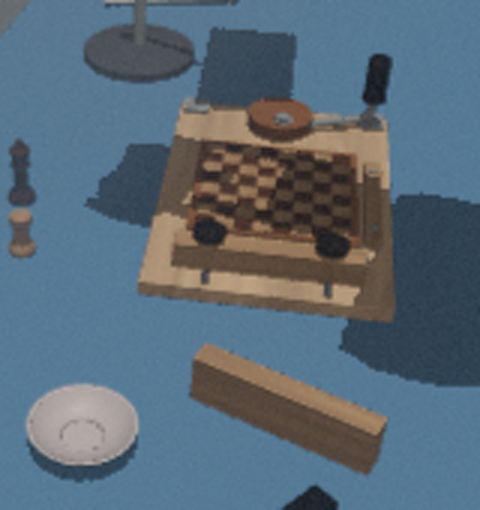

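carry_out(travel=[[-0.3,0.2,0.3],[-0.3,0.2,0.3],[-0.3,0.2,0],[-0.3,0.6,0],[-0.3,0.6,0],[-0.3,0.6,0],[-0.3,0.6,0],[-0.3,0.6,0]], rot=[[0,0,1],[0,0,1],[0,0,1],[0,0,1],[0,0,1],[0,0,1],[0,0,1],[0,0,1]], jaw=[85,85,85,85,85,85,85,85])

```text
time_s: 0.82
tcp_pos: [528.1, 145.0, 255.1]
tool_rot: [-3.141, -0.0, 2.273]
contact_force: [-0.3, -0.1, 0.5]
gripper_width: 85.4
```

```bash
python3 - <<'E'
from h import *
from plant import get_obs
o=get_obs();print({k:np.round(v,3).tolist() for k,v in o.items()})
snap('wrist','1');
import json
E
```

```text
{'time_s': 0.817, 'joint_positions': [0.159, 0.361, 1.504, 0.0, 1.277, -0.543], 'dq': [0.559, -0.099, 0.16, 0.0, -0.064, -0.484], 'joint_torque': [-8.2, -74.709, -37.809, -0.092, 0.317, 1.563], 'tcp_pos': [528.149, 144.955, 255.144], 'tool_rot': [-3.141, -0.0, 2.273], 'contact_force': [-0.266, -0.097, 0.544], 'moment': [0.048, 0.03, 0.04], 'gripper_width': 85.361}
```

View pics/wrist1.png

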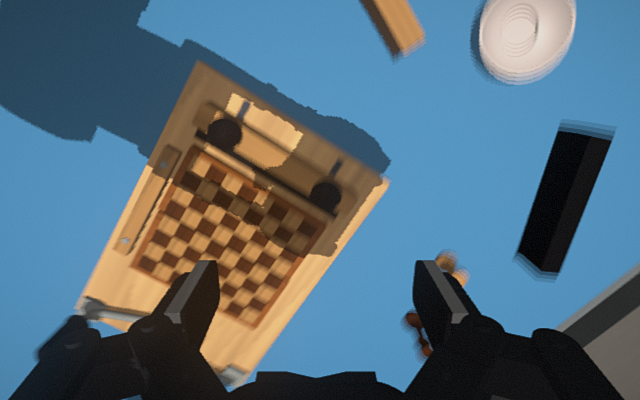

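carry_out(travel=[[-0.3,0.7,0],[-0.3,0.7,0],[-0.3,0.7,-0.2],[-0.3,0.7,-0.2],[-0.3,0.7,-0.2],[-0.3,0.7,-0.2],[-0.2,0.4,-0.2],[0,0,0]], rot=[[0,0,1],[0,0,1],[0,0,1],[0,0,1],[0,0,1],[0,0,1],[0,0,0],[0,0,0]], jaw=[85,85,85,85,85,85,85,85])

```text
time_s: 1.53
tcp_pos: [446.7, 330.4, 213.7]
tool_rot: [-3.14, -0.002, 2.796]
contact_force: [-0.8, 0.6, -1.0]
gripper_width: 84.9
```

```bash
python3 - <<'E'
from h import *
from plant import get_obs
o=get_obs();print({k:np.round(v,3).tolist() for k,v in o.items()})
snap('wrist','2');
E
```

```text
{'time_s': 1.533, 'joint_positions': [0.529, 0.416, 1.54, 0.001, 1.188, -0.696], 'dq': [-0.061, -0.02, -0.012, -0.017, 0.025, -0.038], 'joint_torque': [1.873, -78.069, -36.566, 0.089, -0.652, 0.439], 'tcp_pos': [446.677, 330.38, 213.662], 'tool_rot': [-3.14, -0.002, 2.796], 'contact_force': [-0.821, 0.598, -0.959], 'moment': [-0.037, 0.014, 0.032], 'gripper_width': 84.87}
```

View pics/wrist2.png

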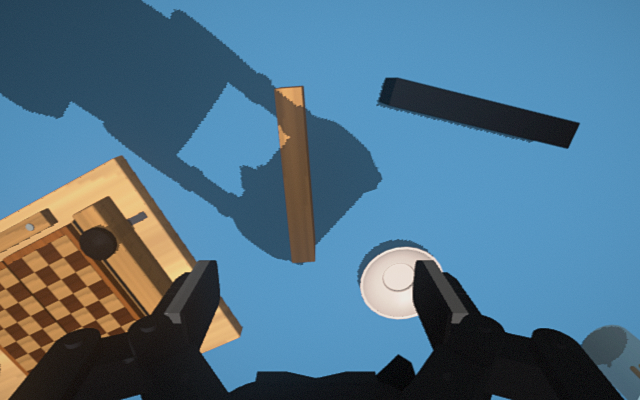

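```bash
python3 - <<'E'
from h import *
c=load('pics/wrist2.npz')
i=c['image'][70:280,230:360,::-1]
cv2.imwrite('pics/z2.png',cv2.resize(i,None,fx=2.8,fy=2.8,interpolation=cv2.INTER_CUBIC))
E
```

```text
(no output)
```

View pics/z2.png

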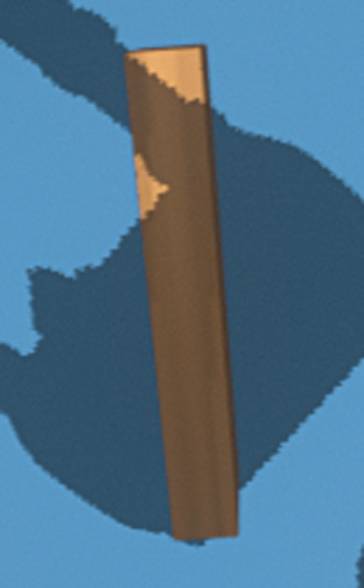

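```bash
python3 - <<'E'
from h import *
c=load('pics/wrist2.npz')
P=cast(c,[(274.6,88.9),(303.2,86.4),(292.5,262.9),(312.8,261)],50);print(P.round(1))
print(np.linalg.norm(P[0]-P[2]),np.linalg.norm(P[1]-P[3]),np.linalg.norm(P[0]-P[1]),np.linalg.norm(P[2]-P[3]),P.mean(0))
for a,b in((0,2),(1,3)):
    v=P[b]-P[a];print(np.degrees(np.arctan2(v[1],v[0])))
# jaw direction
from scipy.spatial.transform import Rotation as R
r=R.from_euler('xyz',[-3.14,-.002,2.796]).as_matrix();print(r[:,1])
P=cast(c,[(120,156),(242,328)],18);print('jig corners',P)
E
```

```text
[[365.7 323.   50. ]
 [372.1 346.7  50. ]
 [528.4 276.7  50. ]
 [533.3 296.8  50. ]]
169.19175520944103 168.8171493938214 24.586488716578952 20.705309610080867 [449.88082574 310.78826744  50.        ]
-15.866101219369003
-17.187504675910837
[ 0.33875092  0.94087474 -0.00159265]
jig corners [[372.52295973 148.47987825  18.        ]
 [607.41779537 178.91695386  18.        ]]
```

carry_out(travel=[[0.07,-0.45,0],[0,0,-0.8],[0,0,-0.8],[0,0,-0.8],[0,0,-0.4],[0,0,0]], rot=[[0,0,0.7],[0,0,0],[0,0,0],[0,0,0],[0,0,0],[0,0,0]], jaw=[60,60,60,60,60,60])

```text
time_s: 2.08
tcp_pos: [450.6, 308.3, 100.4]
tool_rot: [-3.138, -0.004, 2.852]
contact_force: [-1.8, 0.1, -0.2]
gripper_width: 60.0
```

```bash
python3 - <<'E'
from h import *
from plant import get_obs
c=snap('wrist','3');
o=get_obs();print({k:np.round(v,3).tolist() for k,v in o.items()})
E
```

```text
{'time_s': 2.133, 'joint_positions': [0.491, 0.55, 1.676, -0.0, 0.918, -0.791], 'dq': [0.005, -0.047, -0.039, 0.001, 0.028, -0.0], 'joint_torque': [-0.049, -76.51, -24.352, -0.003, -0.947, -0.005], 'tcp_pos': [451.515, 308.906, 102.352], 'tool_rot': [-3.139, -0.002, 2.853], 'contact_force': [-0.111, 0.159, 0.248], 'moment': [0.031, 0.033, 0.044], 'gripper_width': 60.081}
```

View pics/wrist3.png

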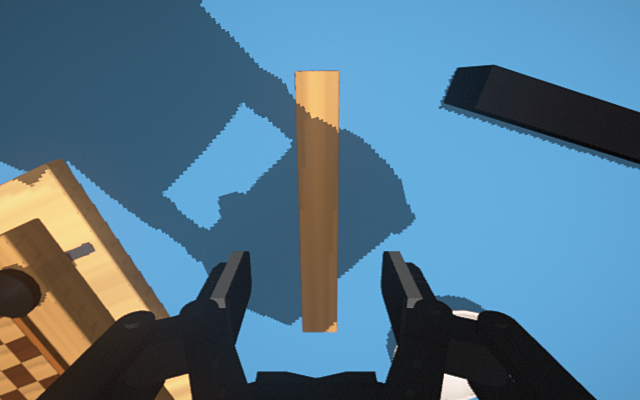

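```bash
python3 - <<'E'
from h import *
c=load('pics/wrist3.npz')
P=cast(c,[(295,71),(339,71),(303,331),(337,331)],50);print(P.round(1))
print(P.mean(0))
for a,b in((0,2),(1,3)):
    v=P[b]-P[a];print(np.degrees(np.arctan2(v[1],v[0])),np.linalg.norm(v))
m=(P[2]+P[3]-P[0]-P[1])/2;print(np.degrees(np.arctan2(m[1],m[0])))
E
```

```text
[[365.1 323.1  50. ]
 [371.8 345.4  50. ]
 [527.2 277.2  50. ]
 [533.8 299.6  50. ]]
[449.45231381 311.32494081  50.        ]
-15.802370809384112 168.42610336368008
-15.791477082346807 168.35029321145146
-15.796925171983315
```

carry_out(travel=[[-0.05,0.06,-0.4],[0,0,-0.7],[0,0,-0.6],[0,0,-0.13],[0,0,0]], rot=[[0,0,0.15],[0,0,0],[0,0,0],[0,0,0],[0,0,0]], jaw=[60,60,60,60,60])

```text
time_s: 2.55
tcp_pos: [450.0, 312.1, 30.3]
tool_rot: [-3.141, -0.001, 2.866]
contact_force: [0.4, -0.6, 0.0]
gripper_width: 60.3
```

carry_out(travel=[[0,0,0],[0,0,0],[0,0,0],[0,0,0],[0,0,0],[0,0,0]], rot=[[0,0,0],[0,0,0],[0,0,0],[0,0,0],[0,0,0],[0,0,0]], jaw=[30,20,20,20,20,20])

```text
time_s: 3.05
tcp_pos: [450.6, 312.5, 31.7]
tool_rot: [3.14, 0.002, 2.867]
contact_force: [-0.4, -4.1, 13.0]
gripper_width: 23.1
```

```bash
python3 - <<'E'
from h import *
from plant import get_obs
c=snap('wrist','4');
o=get_obs();print({k:np.round(v,3).tolist() for k,v in o.items()})
E
```

```text
{'time_s': 3.1, 'joint_positions': [0.498, 0.661, 1.724, -0.001, 0.754, -0.798], 'dq': [-0.0, 0.001, 0.002, 0.001, -0.0, 0.001], 'joint_torque': [1.753, -78.12, -19.573, 0.761, -0.857, -0.028], 'tcp_pos': [450.604, 312.528, 31.72], 'tool_rot': [3.14, 0.002, 2.867], 'contact_force': [-0.353, -4.259, 13.083], 'moment': [-0.726, 0.125, -0.043], 'gripper_width': 22.818}
```

View pics/wrist4.png

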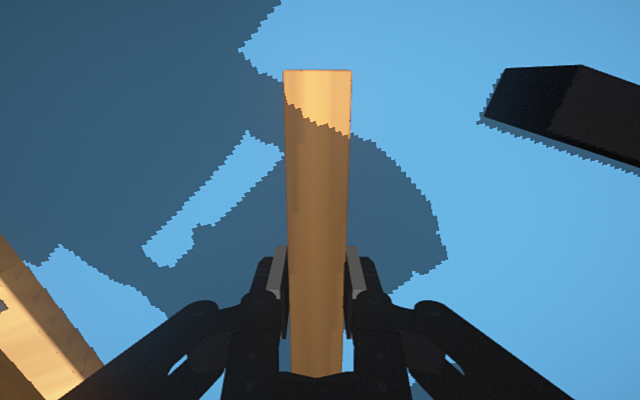

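carry_out(travel=[[0,0,0.5],[0,0,0.9],[0,0,0.9],[0,-0.4,0.9],[0,-0.8,0.9],[0,-0.8,0.9],[0,-0.8,0.5],[0,-0.5,0]], rot=[[0,0,0],[0,0,0],[0,0,0],[0,0,0.9],[0,0,0.9],[0,0,0.9],[0,0,0.9],[0,0,0.9]], jaw=[20,20,20,20,20,20,20,20])

```text
time_s: 3.77
tcp_pos: [451.2, 187.5, 245.3]
tool_rot: [3.141, 0.007, -3.02]
contact_force: [2.0, 0.7, -0.9]
gripper_width: 22.8
```

carry_out(travel=[[0,0,0],[0,0,0],[0,0,0]], rot=[[0,0,0],[0,0,0],[0,0,0]], jaw=[20,20,20])

```text
time_s: 4.02
tcp_pos: [449.7, 189.3, 240.7]
tool_rot: [3.141, 0.0, -3.026]
contact_force: [-0.4, -0.5, -0.5]
gripper_width: 22.9
```

```bash
python3 - <<'E'
from h import *
from plant import get_obs
c=snap('wrist','5');snap('scene','5');snap('side','5')
o=get_obs();print({k:np.round(v,3).tolist() for k,v in o.items()})
E
```

```text
{'time_s': 4.167, 'joint_positions': [0.277, 0.292, 1.661, 0.0, 1.189, -1.412], 'dq': [0.001, 0.002, 0.0, -0.001, 0.0, -0.007], 'joint_torque': [-0.48, -66.848, -35.823, -0.014, 0.018, 0.047], 'tcp_pos': [449.598, 189.769, 240.114], 'tool_rot': [3.142, -0.001, -3.024], 'contact_force': [0.426, 0.237, -1.102], 'moment': [0.031, -0.058, 0.026], 'gripper_width': 22.943}
```

View pics/wrist5.png

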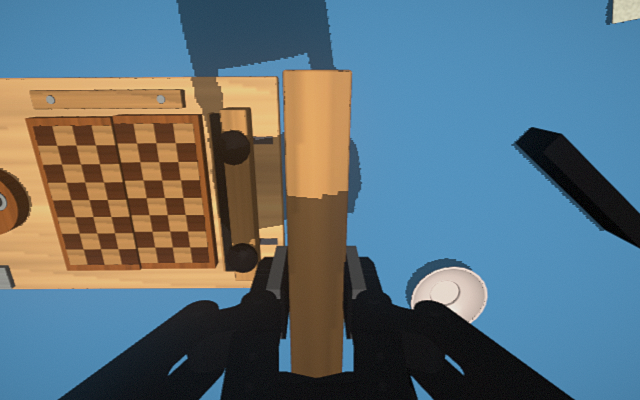

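View pics/scene5.png

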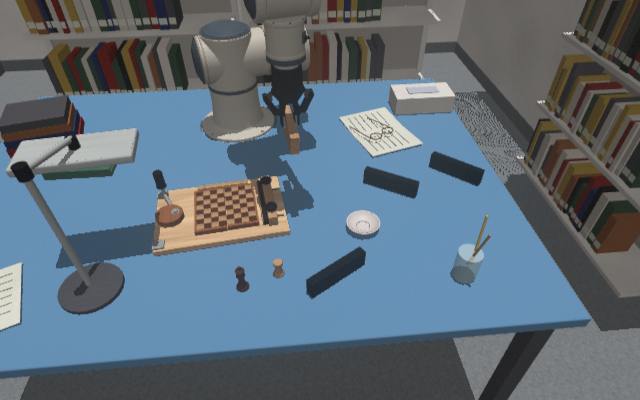

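carry_out(travel=[[0,-0.6,0],[0,-0.8,0],[0,-0.8,0],[0,-0.5,0],[0,0,0],[0,0,0],[0,0,0]], rot=[[0,0,0],[0,0,0],[0,0,0],[0,0,0],[0,0,0],[0,0,0],[0,0,0]], jaw=[20,20,20,20,20,20,20])

```text
time_s: 4.75
tcp_pos: [449.8, 81.7, 240.2]
tool_rot: [3.141, -0.0, -3.024]
contact_force: [-0.9, -0.4, -1.7]
gripper_width: 23.0
```

```bash
python3 - <<'E'
from h import *
from plant import get_obs
c=snap('wrist','6')
o=get_obs();print({k:np.round(v,3).tolist() for k,v in o.items()})
for k,(r0,r1,c0,c1) in {'5':(60,310,0,300),'6':(60,310,0,300)}.items():
    i=load(f'pics/wrist{k}.npz')['image'][r0:r1,c0:c1,::-1]
    cv2.imwrite(f'pics/z{k}.png',cv2.resize(i,None,fx=2.4,fy=2.4,interpolation=cv2.INTER_CUBIC))
E
```

```text
{'time_s': 4.8, 'joint_positions': [0.049, 0.248, 1.727, 0.0, 1.167, -1.64], 'dq': [0.008, -0.001, 0.0, -0.001, 0.0, -0.004], 'joint_torque': [-1.156, -61.159, -35.082, -0.049, 0.004, 0.004], 'tcp_pos': [449.813, 81.931, 240.202], 'tool_rot': [3.141, -0.0, -3.023], 'contact_force': [0.67, -0.075, -1.229], 'moment': [-0.017, -0.046, 0.017], 'gripper_width': 22.793}
```

View pics/z5.png

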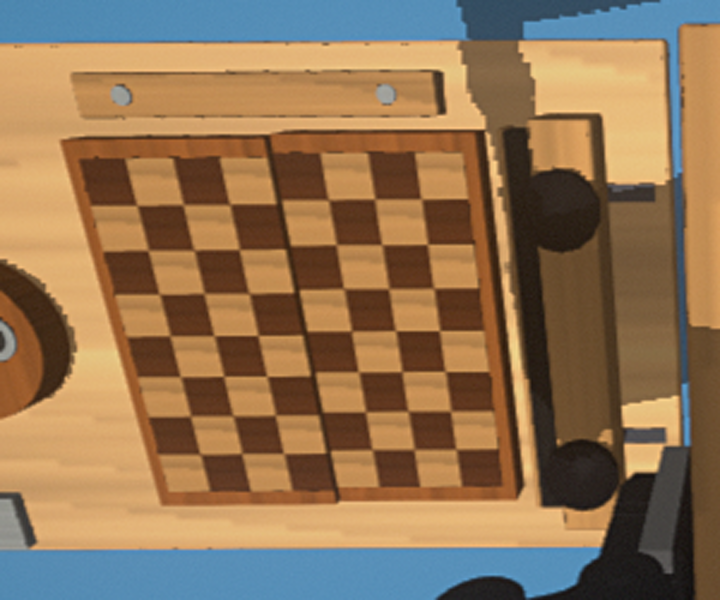

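View pics/wrist6.png

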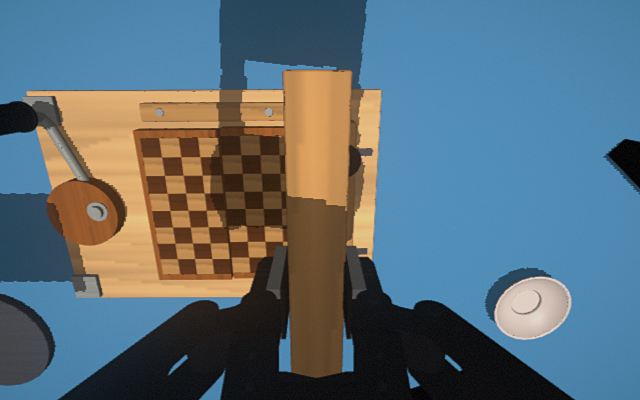

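View pics/z6.png

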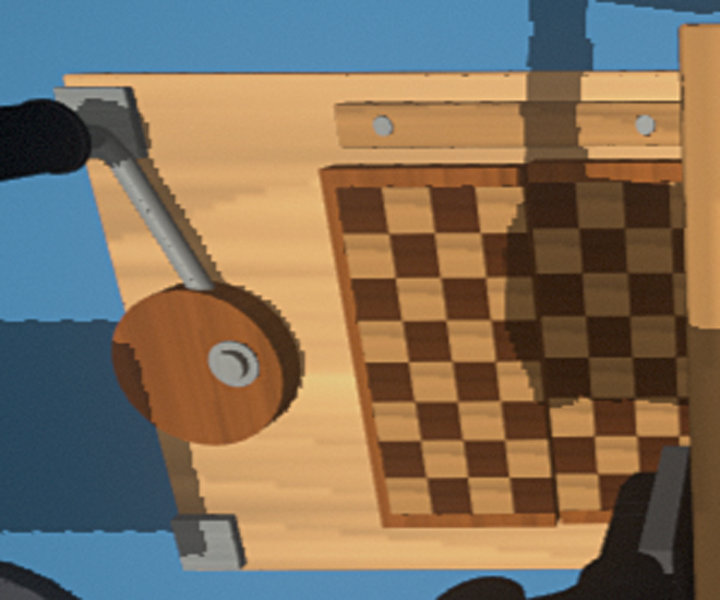

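```bash
python3 - <<'E'
from h import *
from scipy.optimize import least_squares
c5=load('pics/wrist5.npz');c6=load('pics/wrist6.npz');c2=load('pics/wrist2.npz')
obs=[(c6,(64,75),(-125,-200,18)),(c6,(180,568),(125,-200,18)),(c5,(668,41),(-125,165,18)),
]
u=lambda p:np.array(p)/2.4+[0,60]
def f(J,full=False):
    r=[]
    for c,p,X in obs: r.append(proj(c,jig2w(J,X))[0]-u(p))
    r.append(proj(c6,jig2w(J,(-125,165,18)))[0]-(381,90))
    r.append(proj(c2,jig2w(J,(-125,165,18)))[0]-(120,156))
    return np.ravel(r)
s=least_squares(f,[500,0,.1]);J=s.x;print(J,np.degrees(J[2]),s.fun.round(1))
np.save('J.npy',J)
Z=lambda p:((p-[0,60])*2.4).round(0)
for nm,X in dict(pivot40=(0,-140,40),pivot18=(0,-140,18),stripL=(-95,0,30),b_x125=(125,0,18)).items():
    print(nm,'z5',Z(proj(c5,jig2w(J,X)))[0],'z6',Z(proj(c6,jig2w(J,X)))[0])
def toj(c,p,z):
    w=cast(c,u(p),z)[0];a=J[2];d=w[:2]-J[:2];return np.round([d[0]*np.cos(a)+d[1]*np.sin(a),-d[0]*np.sin(a)+d[1]*np.cos(a)],1)
for nm,c,p,z in [('b TL z6',c6,(322,171),32),('b BL z6',c6,(384,527),32),('b BR z6',c6,(557,527),32),('b TL z5',c5,(63,142),32),('bBL z5',c5,(162,505),32),('b TR z5',c5,(268,137),32),('bBR z5',c5,(335,501),32),('a TL z5',c5,(273,135),32),('aTR',c5,(483,132),32),('aBR',c5,(517,498),32),('aBL',c5,(340,500),32),('fence bl top?',c5,(505,128),40),('fence',c5,(540,505),40),('strip',c5,(80,117),30),('strip',c5,(437,115),30),('bolt',c6,(233,363),42),('cam right',c6,(300,350),29), ('cam c',c6,(200,365),37)]:
    print(nm,toj(c,p,z))
E
```

```text
[ 5.15809567e+02 -6.75216505e+00  1.11105363e-01] 6.365868401160993 [-1.2 -2.5  3.6  0.4  0.1  1.2  2.6  1.3 -4.1  2.4]
pivot40 z5 [-15. 337.] z6 [230. 363.]
pivot18 z5 [ 27. 321.] z6 [258. 346.]
stripL z5 [273. 117.] z6 [531. 147.]
b_x125 z5 [365. 550.] z6 [572. 571.]
b TL z6 [-84.8 -89. ]
b BL z6 [ 89.8 -87.1]
b BR z6 [89.2 -1.8]
b TL z5 [-84.6 -89. ]
bBL z5 [ 89.9 -87.5]
b TR z5 [-87.1  -2.5]
bBR z5 [87.3 -2.5]
a TL z5 [-88.   -0.3]
aTR [-89.7  87.9]
aBR [85.2 86.4]
aBL [86.7 -0. ]
fence bl top? [-92.1  99.6]
fence [84.1 99.7]
strip [-94.7 -80.8]
strip [-96.3  68.7]
bolt [  -0.8 -137.3]
cam right [  -2.2 -114.1]
cam c [   2.3 -155.9]
```

```bash
python3 - <<'E'
import numpy as np
from scipy.optimize import least_squares
D=[([-0.095,.494,1.346,0,1.303,-.095],[624.615,.061,230.643]),([.159,.361,1.504,0,1.277,-.543],[528.149,144.955,255.144]),
([.529,.416,1.54,.001,1.188,-.696],[446.677,330.38,213.662]),([.491,.55,1.676,0,.918,-.791],[451.515,308.906,102.352]),
([.498,.661,1.724,-.001,.754,-.798],[450.604,312.528,31.72]),([.277,.292,1.661,0,1.189,-1.412],[449.598,189.769,240.114]),([.049,.248,1.727,0,1.167,-1.64],[449.813,81.931,240.202])]
def f(p):
    a,h,L2,L3,lat=p;r=[]   # tool down: d merged in h
    for q,t in D:
        R=a+L2*np.sin(q[1])+L3*np.sin(q[1]+q[2]);z=h+L2*np.cos(q[1])+L3*np.cos(q[1]+q[2])
        c,s=np.cos(q[0]),np.sin(q[0]);r+=[R*c-lat*s-t[0],R*s+lat*c-t[1],z-t[2]]
    return r
s=least_squares(f,[0,200,450,450,60]);print(s.x.round(1),np.abs(s.fun).max(),s.cost)
E
```

```text
[  1.1 -82.4 482.5 378.6  59.5] 26.80716705685154 807.6441387604162
```

```bash
python3 - <<'E'
from h import *
i=cv2.imread('pics/side5.png')[0:220,250:640];cv2.imwrite('pics/s5z.png',cv2.resize(i,None,fx=2,fy=2))
i=cv2.imread('pics/scene5.png')[0:220,0:400];cv2.imwrite('pics/c5z.png',cv2.resize(i,None,fx=2,fy=2))
E
```

```text
(no output)
```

View pics/s5z.png

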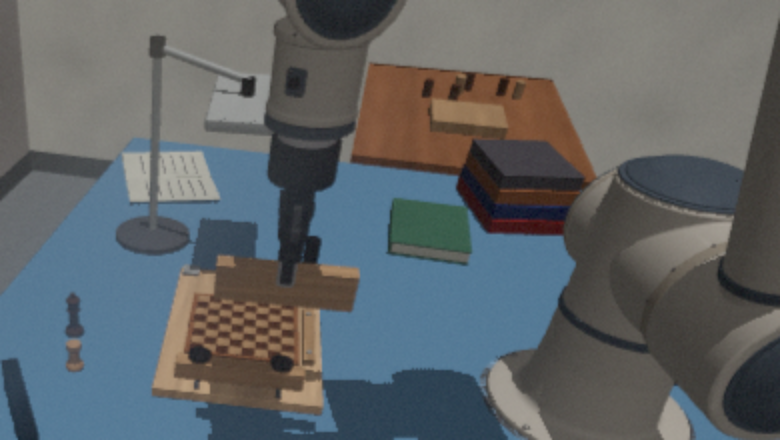

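View pics/c5z.png

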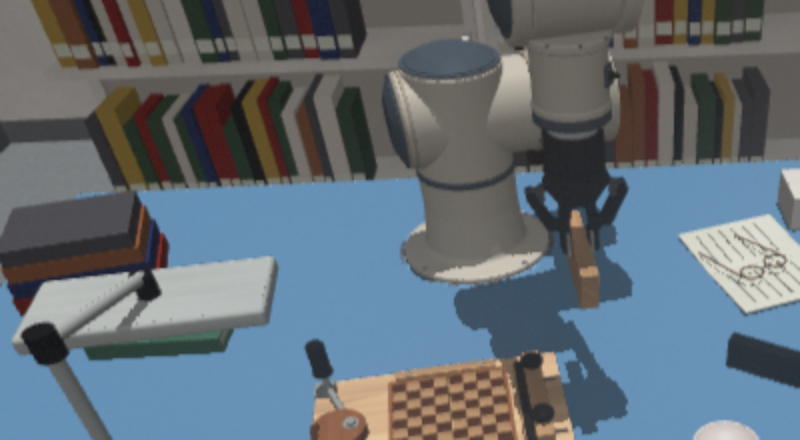

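carry_out(travel=[[0.28,-0.5,0],[0.28,-0.7,0],[0.28,-0.8,0],[0.28,-0.8,0],[0.28,-0.8,0],[0.28,-0.7,0],[0.28,-0.5,0],[0,0,0]], rot=[[0,0,-0.08],[0,0,0],[0,0,0],[0,0,0],[0,0,0],[0,0,0],[0,0,0],[0,0,0]], jaw=[20,20,20,20,20,20,20,20])

```text
time_s: 5.47
tcp_pos: [530.5, -113.5, 240.1]
tool_rot: [-3.14, 0.001, -3.032]
contact_force: [-0.3, -0.2, -1.2]
gripper_width: 22.9
```

```bash
python3 - <<'E'
from h import *
from plant import get_obs
c=snap('wrist','7')
o=get_obs();print({k:np.round(v,3).tolist() for k,v in o.items()})
E
```

```text
{'time_s': 5.517, 'joint_positions': [-0.318, 0.367, 1.541, 0.0, 1.233, -1.999], 'dq': [0.035, -0.022, 0.045, 0.009, 0.002, 0.019], 'joint_torque': [-3.586, -73.53, -38.923, -0.38, -0.147, -0.664], 'tcp_pos': [529.344, -111.629, 239.95], 'tool_rot': [-3.142, 0.0, -3.032], 'contact_force': [-0.255, 0.564, -2.602], 'moment': [0.021, 0.012, 0.032], 'gripper_width': 22.876}
```

View pics/wrist7.png

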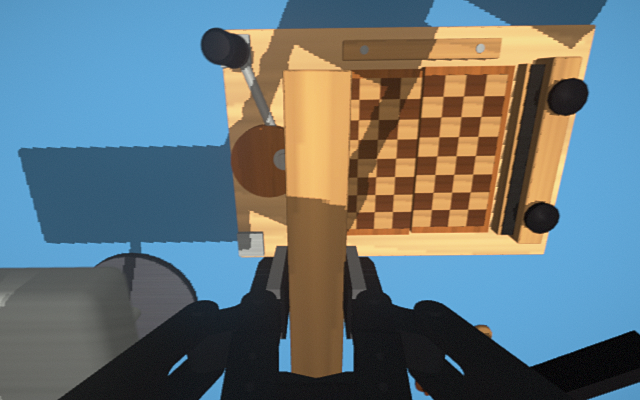

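```bash
python3 - <<'E'
from h import *
from scipy.optimize import least_squares
c5,c6,c7=[load(f'pics/wrist{k}.npz') for k in '567']
i=c7['image'][10:270,190:610,::-1]
cv2.imwrite('pics/z7.png',cv2.resize(i,None,fx=1.9,fy=1.9,interpolation=cv2.INTER_CUBIC))
J=np.load('J.npy')
for X in [(-125,165,18),(125,165,18),(125,-200,18),(-125,-200,18),(0,-140,40)]: print(X,((proj(c7,jig2w(J,X))[0]-[190,10])*1.9).round(1))
w=cast(c7,(226,47),104)[0]
a=J[2];d=w[:2]-J[:2];print('grip',w,np.round([d[0]*np.cos(a)+d[1]*np.sin(a),-d[0]*np.sin(a)+d[1]*np.cos(a)],1))
E
```

```text
(-125, 165, 18) [775.3  31.8]
(125, 165, 18) [670.1 468.8]
(125, -200, 18) [ 92.3 469.1]
(-125, -200, 18) [55.7 32.9]
(0, -140, 40) [177.7 283.5]
grip [ 434.73674747 -191.01885388  104.        ] [-101.  -174.1]
```

View pics/z7.png

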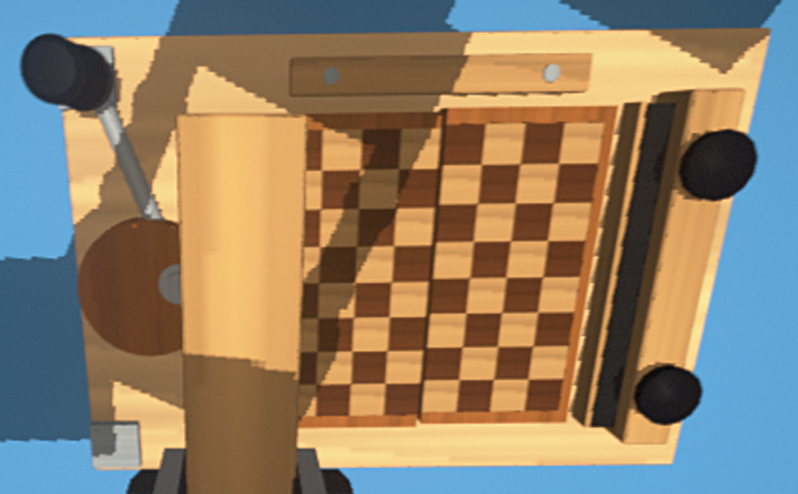

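```bash
python3 - <<'E'
from h import *
from scipy.optimize import least_squares
c2,c5,c6,c7=[load(f'pics/wrist{k}.npz') for k in '2567']
u=lambda p:np.array(p)/2.4+[0,60]
v=lambda p:np.array(p)/1.9+[190,10]
A=(-125,165,18);B=(125,165,18);C=(125,-200,18);D=(-125,-200,18)
obs=[(c6,u((64,75)),D),(c6,u((180,568)),C),(c5,u((668,41)),A),(c6,(381,90),A),(c2,(120,156),A),(c7,v((770,29)),A),(c7,v((674,463)),B),(c7,v((93,469)),C)]
f=lambda J:np.ravel([proj(c,jig2w(J,X))[0]-p for c,p,X in obs])
s=least_squares(f,[500,0,.1],loss='soft_l1');J=s.x;print(J,np.degrees(J[2]),f(J).reshape(-1,2).round(1).tolist())
np.save('J.npy',J);print(jig2w(J,(0,-104,18)))
def toj(w):
    a=J[2];d=w[:2]-J[:2];return np.round([d[0]*np.cos(a)+d[1]*np.sin(a),-d[0]*np.sin(a)+d[1]*np.cos(a)],1)
# half b / a edges in c7: z7 px
for nm,p,z in [('joint a top',(442,110),32),('joint a bot',(422,420),32),('a R top',(616,108),32),('a R bot',(565,420),32),('grip top',(63-12,70),104),('bolt',(178,284),42),('sponge face top',(648,103),40),('sp b',(592,425),40),]: print(nm,toj(cast(c7,v(p),z)[0]))
g=toj(cast(c7,v((52,68)),104)[0]);print(g,'cam angle',np.degrees(np.arctan2(g[1]+140,g[0]))+160)
E
```

```text
[ 5.15280776e+02 -6.59823948e+00  1.15932592e-01] 6.642448257134231 [[-1.5, -2.0], [4.3, 0.7], [-0.3, -0.2], [2.3, -0.0], [-5.2, 1.4], [2.7, -0.0], [-1.2, 2.1], [0.3, 0.4]]
[[ 527.31077516 -109.90012289   18.        ]]
joint a top [-87.2  -4.1]
joint a bot [85.   0.4]
a R top [-87.6  83.7]
a R bot [85.5 84.9]
grip top [-101.5 -180.7]
bolt [  -0.4 -139.9]
sponge face top [-89.6  94.7]
sp b [84.9 96.7]
[-102.2 -180.3] cam angle 1.5205500716684242
```

carry_out(travel=[[-0.02,0.03,-0.7],[0,0,-0.8],[0,0,-0.8],[0,0,-0.8],[0,0,-0.8],[0,0,0],[0,0,0]], rot=[[0,0,0.05],[0,0,0],[0,0,0],[0,0,0],[0,0,0],[0,0,0],[0,0,0]], jaw=[20,20,20,20,20,20,20])

```text
time_s: 6.1
tcp_pos: [526.6, -108.2, 83.9]
tool_rot: [3.14, -0.003, -3.025]
contact_force: [-0.1, -0.4, -1.1]
gripper_width: 22.8
```

```bash
python3 - <<'E'
from h import *
from plant import get_obs
c=snap('wrist','8');s=snap('scene','8');d=snap('side','8')
o=get_obs();print({k:np.round(v,3).tolist() for k,v in o.items()})
a=cv2.resize(s['image'][0:260,60:320,::-1],None,fx=1.5,fy=1.5,interpolation=cv2.INTER_CUBIC);b=cv2.resize(d['image'][0:260,250:510,::-1],None,fx=1.5,fy=1.5,interpolation=cv2.INTER_CUBIC)
cv2.imwrite('pics/cs8.png',np.hstack([a,b]))
E
```

```text
{'time_s': 6.25, 'joint_positions': [-0.315, 0.565, 1.712, 0.0, 0.862, -2.002], 'dq': [-0.006, -0.005, -0.0, -0.002, -0.008, -0.001], 'joint_torque': [0.266, -79.167, -24.038, 0.011, 0.059, 0.016], 'tcp_pos': [528.528, -109.542, 86.334], 'tool_rot': [-3.14, 0.002, -3.026], 'contact_force': [0.412, -0.707, 0.268], 'moment': [0.024, 0.036, -0.026], 'gripper_width': 22.693}
```

View pics/wrist8.png

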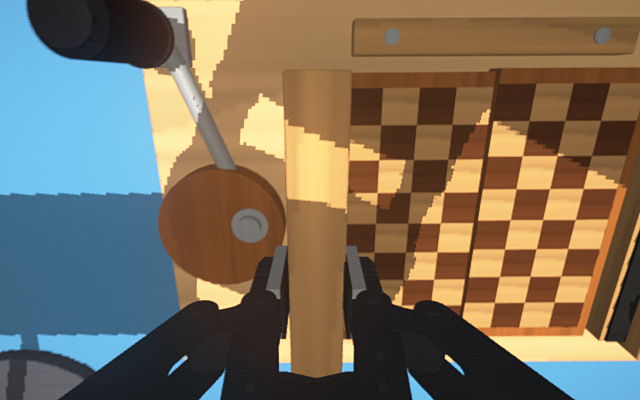

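View pics/cs8.png

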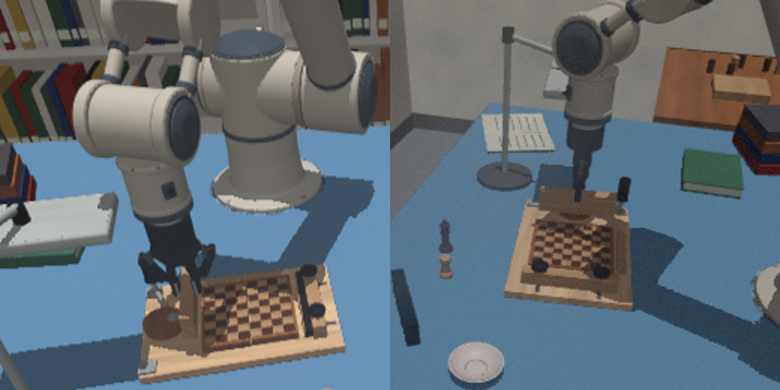

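```bash
python3 - <<'E'
from h import *
s=load('pics/scene8.npz');d=load('pics/side8.npz')
for z in (86,150,200,250,300,350,400,450,500):
    print(z,((proj(s,(528.5,-109.5,z))[0]-[60,0])*1.5).round(),((proj(d,(528.5,-109.5,z))[0]-[250,0])*1.5+[390,0]).round())
J=np.load('J.npy')
for X in [(-22,-170,280),(98,-170,280),(-22,-170,300),(98,-170,300)]: print(X,((proj(s,jig2w(J,X))[0]-[60,0])*1.5).round(),((proj(d,jig2w(J,X))[0]-[250,0])*1.5+[390,0]).round())
E
```

```text
86 [188. 294.] [576. 200.]
150 [180. 266.] [580. 174.]
200 [174. 243.] [582. 152.]
250 [167. 219.] [585. 129.]
300 [159. 193.] [588. 105.]
350 [151. 165.] [591.  79.]
400 [142. 135.] [594.  52.]
450 [133. 103.] [598.  23.]
500 [123.  68.] [601.  -8.]
(-22, -170, 280) [121. 200.] [599. 104.]
(98, -170, 280) [113. 243.] [542.  99.]
(-22, -170, 300) [118. 190.] [600.  94.]
(98, -170, 300) [109. 232.] [543.  90.]
```

carry_out(travel=[[0,0,0.7],[0,0.3,0.8],[-0.3,0.8,0.3],[-0.3,0.95,0],[-0.3,0.95,0],[-0.3,0.95,0],[-0.3,0.95,0],[-0.3,0.95,0]], rot=[[0,0,0],[0,0,0],[0,0,0],[0,0,0],[0,0,0],[0,0,0],[0,0,0],[0,0,0]], jaw=[20,20,20,20,20,20,20,20])

```text
time_s: 6.92
tcp_pos: [455.3, 126.0, 158.4]
tool_rot: [3.141, 0.004, -3.027]
contact_force: [0.8, -0.0, -0.9]
gripper_width: 22.7
```

carry_out(travel=[[-0.1,0.95,0],[0,0.95,0],[0,0.95,0],[0,0.8,0],[0,0.5,-0.5],[0,0,-0.8],[0,0,-0.8],[0,0,-0.5]], rot=[[0,0,0],[0,0,0],[0,0,0],[0,0,0],[0,0,0],[0,0,0],[0,0,0],[0,0,0]], jaw=[20,20,20,20,20,20,20,20])

```text
time_s: 7.58
tcp_pos: [451.3, 291.0, 52.0]
tool_rot: [3.141, 0.001, -3.025]
contact_force: [-1.1, -0.1, -1.1]
gripper_width: 23.1
```

carry_out(travel=[[0,0,0],[0,0,0]], rot=[[0,0,0],[0,0,0]], jaw=[20,20])

```text
time_s: 7.75
tcp_pos: [451.6, 290.5, 53.5]
tool_rot: [3.141, 0.0, -3.026]
contact_force: [0.7, -0.0, 0.1]
gripper_width: 22.7
```

carry_out(travel=[[0,0,-0.3],[0,0,-0.2],[0,0,-0.04],[0,0,0]], rot=[[0,0,0],[0,0,0],[0,0,0],[0,0,0]], jaw=[20,20,20,20])

```text
time_s: 8.08
tcp_pos: [452.1, 290.5, 32.0]
tool_rot: [3.141, 0.001, -3.027]
contact_force: [-0.1, -0.3, -1.1]
gripper_width: 22.7
```

carry_out(travel=[[0,0,-0.03],[0,0,0]], rot=[[0,0,0],[0,0,0]], jaw=[20,20])

```text
time_s: 8.25
tcp_pos: [452.2, 290.3, 31.3]
tool_rot: [3.141, 0.002, -3.026]
contact_force: [-1.8, -4.8, 13.0]
gripper_width: 22.6
```

carry_out(travel=[[0,0,0],[0,0,0],[0,0,0],[0,0,0],[-0.4,-0.05,0],[-0.5,-0.06,0],[-0.1,-0.01,0],[0,0,0]], rot=[[0,0,0],[0,0,0],[0,0,0],[0,0,0],[0,0,0],[0,0,0],[0,0,0],[0,0,0]], jaw=[45,45,45,45,45,45,45,45])

```text
time_s: 8.92
tcp_pos: [410.1, 285.2, 29.6]
tool_rot: [-3.141, -0.001, -3.026]
contact_force: [0.6, 0.9, 0.3]
gripper_width: 44.8
```

```bash
python3 - <<'E'
from h import *
from plant import get_obs
c=snap('wrist','9')
o=get_obs();print({k:np.round(v,3).tolist() for k,v in o.items()})
E
```

```text
{'time_s': 8.967, 'joint_positions': [0.488, 0.628, 1.843, -0.0, 0.67, -1.199], 'dq': [-0.008, 0.007, -0.032, 0.0, 0.002, -0.001], 'joint_torque': [0.898, -78.704, -14.59, 0.045, 0.067, 0.121], 'tcp_pos': [411.444, 285.59, 29.71], 'tool_rot': [3.142, 0.0, -3.026], 'contact_force': [0.656, 0.387, -0.881], 'moment': [0.016, -0.071, -0.002], 'gripper_width': 45.148}
```

View pics/wrist9.png

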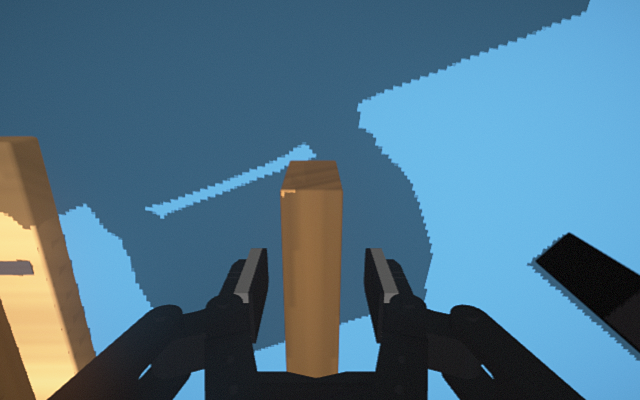

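carry_out(travel=[[0,0,0.03],[0,0,0],[0,0,0],[0,0,0],[0,0,0]], rot=[[0,0,0],[0,0,0],[0,0,0],[0,0,0],[0,0,0]], jaw=[20,20,20,20,20])

```text
time_s: 9.38
tcp_pos: [412.5, 285.7, 31.1]
tool_rot: [3.141, 0.001, -3.027]
contact_force: [0.9, -1.9, 7.4]
gripper_width: 22.6
```

```bash
python3 - <<'E'
from h import *
c=load('pics/wrist9.npz')
P=cast(c,[(282,190),(342,190)],50);e=P.mean(0);a=np.radians(6.62)
print(P.round(1),'centre',e[:2]+85*np.array([np.cos(a),np.sin(a)]))
J=np.load('J.npy');print(jig2w(J,[(-40,-104,18),(-41,-104,18)]))
E
```

```text
[[369.3 268.6  50. ]
 [366.6 291.   50. ]] centre [452.38450291 289.58179062]
[[ 487.57928154 -114.52704572   18.        ]
 [ 486.5859942  -114.6427188    18.        ]]
```

carry_out(travel=[[0,0,0.5],[0,0,0.9],[0,-0.3,0.9],[0,-0.7,0.8],[0.2,-0.95,0],[0.3,-0.95,0],[0.3,-0.95,0],[0.3,-0.95,0]], rot=[[0,0,0],[0,0,0],[0,0,0],[0,0,0],[0,0,0],[0,0,0],[0,0,0],[0,0,0]], jaw=[20,20,20,20,20,20,20,20])

```text
time_s: 10.05
tcp_pos: [456.2, 92.1, 154.6]
tool_rot: [-3.142, 0.001, -3.026]
contact_force: [0.7, 0.4, -2.0]
gripper_width: 22.9
```

carry_out(travel=[[0.3,-0.95,0],[0.3,-0.95,0],[0.17,-0.95,0],[0,-0.9,0],[0,-0.8,0],[0,-0.65,0],[0,0,0],[0,0,0]], rot=[[0,0,0],[0,0,0],[0,0,0],[0,0,0],[0,0,0],[0,0,0],[0,0,0],[0,0,0]], jaw=[20,20,20,20,20,20,20,20])

```text
time_s: 10.72
tcp_pos: [486.5, -115.5, 154.1]
tool_rot: [-3.142, 0.0, -3.029]
contact_force: [-0.3, 1.8, -1.2]
gripper_width: 22.6
```

```bash
python3 - <<'E'
from h import *
from plant import get_obs
c=snap('wrist','10')
o=get_obs();print({k:np.round(v,3).tolist() for k,v in o.items()})
E
```

```text
{'time_s': 10.767, 'joint_positions': [-0.351, 0.419, 1.744, 0.0, 0.979, -2.035], 'dq': [0.033, -0.004, 0.01, 0.003, -0.001, 0.006], 'joint_torque': [-2.793, -71.622, -29.721, -0.152, -0.131, -0.214], 'tcp_pos': [486.288, -114.392, 154.085], 'tool_rot': [3.141, -0.0, -3.028], 'contact_force': [0.136, -0.005, -1.556], 'moment': [0.037, 0.014, 0.013], 'gripper_width': 22.766}
```

View pics/wrist10.png

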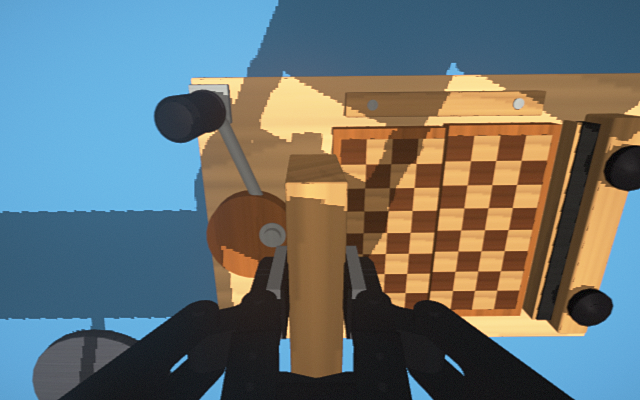

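carry_out(travel=[[0.02,0,-0.6],[0,0,-0.7],[0,0,-0.7],[0,0,-0.25],[0,0,0],[0,0,0]], rot=[[0,0,0],[0,0,0],[0,0,0],[0,0,0],[0,0,0],[0,0,0]], jaw=[20,20,20,20,20,20])

```text
time_s: 11.27
tcp_pos: [487.0, -113.2, 64.1]
tool_rot: [3.141, -0.001, -3.025]
contact_force: [0.1, -0.5, -1.5]
gripper_width: 22.8
```

```bash
python3 - <<'E'
from h import *
from plant import get_obs
c=snap('wrist','11')
o=get_obs();print({k:np.round(v,3).tolist() for k,v in o.items()})
E
```

```text
{'time_s': 11.317, 'joint_positions': [-0.348, 0.565, 1.822, 0.0, 0.754, -2.035], 'dq': [-0.004, -0.013, -0.004, 0.0, -0.001, -0.0], 'joint_torque': [-0.099, -75.019, -19.901, -0.026, -0.146, 0.011], 'tcp_pos': [487.269, -113.401, 64.58], 'tool_rot': [3.141, 0.0, -3.026], 'contact_force': [-0.298, -0.679, -1.756], 'moment': [0.002, 0.074, 0.011], 'gripper_width': 22.193}
```

View pics/wrist11.png

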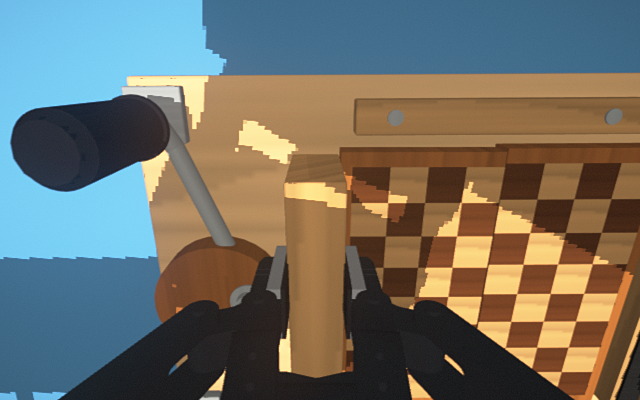

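```bash
python3 - <<'E'
from h import *
c=load('pics/wrist11.npz');J=np.load('J.npy')
def toj(w):
    a=J[2];d=w[:2]-J[:2];return np.round([d[0]*np.cos(a)+d[1]*np.sin(a),-d[0]*np.sin(a)+d[1]*np.cos(a)],1)
print('half b corner bottom',toj(cast(c,(341,149),18)[0]),'top',toj(cast(c,(347,165),32)[0]))
zb=64.6-31.2
print('caul top end',[toj(cast(c,p,zb+50)[0]) for p in [(286,184),(345,184)]],'caul bottom end',[toj(cast(c,p,zb)[0]) for p in [(291,154),(338,154)]])
print('cam right tangent', toj(cast(c,(225,235),37)[0]), 'tcp',toj(np.array([487.3,-113.4])))
i=c['image'][130:300,140:400,::-1];cv2.imwrite('pics/z11.png',cv2.resize(i,None,fx=3,fy=3,interpolation=cv2.INTER_CUBIC))
E
```

```text
half b corner bottom [-85.1 -87.7] top [-79.5 -85.4]
caul top end [array([ -84.9, -112.9]), array([-85. , -90.7])] caul bottom end [array([ -85.6, -114.4]), array([-85.6, -90.3])]
cam right tangent [ -41.5 -151.2] tcp [ -40.1 -102.8]
```

View pics/z11.png

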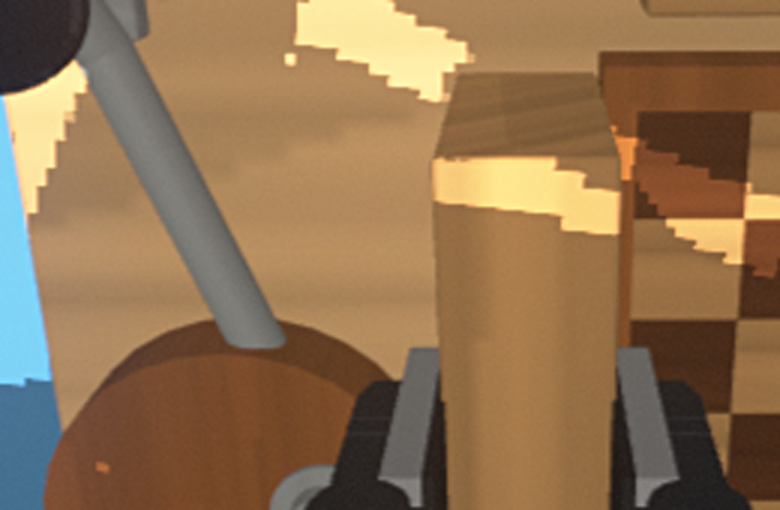

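carry_out(travel=[[0,-0.03,-0.15],[0,0,-0.15],[0,0,-0.04],[0,0,0]], rot=[[0,0,0],[0,0,0],[0,0,0],[0,0,0]], jaw=[20,20,20,20])

```text
time_s: 11.65
tcp_pos: [486.7, -115.1, 50.2]
tool_rot: [3.141, -0.001, -3.026]
contact_force: [-0.6, -0.3, -1.2]
gripper_width: 22.9
```

carry_out(travel=[[0,0,-0.03],[0,0,0]], rot=[[0,0,0],[0,0,0]], jaw=[20,20])

```text
time_s: 11.82
tcp_pos: [487.0, -115.2, 49.3]
tool_rot: [3.142, -0.0, -3.026]
contact_force: [-0.3, -0.4, -0.8]
gripper_width: 22.5
```

carry_out(travel=[[0,0,-0.02],[0,0,0]], rot=[[0,0,0],[0,0,0]], jaw=[20,20])

```text
time_s: 11.98
tcp_pos: [487.1, -115.2, 48.5]
tool_rot: [-3.142, 0.0, -3.026]
contact_force: [0.0, 0.6, 0.1]
gripper_width: 23.0
```

carry_out(travel=[[0,0,0],[0,0,0],[0,0,0],[0,0,0.3],[0,0,0.7],[0,0,0.9],[0,0,0.7],[0,0,0]], rot=[[0,0,0],[0,0,0],[0,0,0],[0,0,0],[0,0,0],[0,0,0],[0,0,0],[0,0,0]], jaw=[36,38,38,38,38,38,38,38])

```text
time_s: 12.65
tcp_pos: [489.3, -116.0, 157.3]
tool_rot: [-3.138, 0.007, -3.026]
contact_force: [0.9, -0.3, 1.2]
gripper_width: 37.8
```

```bash
python3 - <<'E'
from h import *
from plant import get_obs
c=snap('wrist','12')
o=get_obs();print({k:np.round(v,3).tolist() for k,v in o.items()})
E
```

```text
{'time_s': 12.7, 'joint_positions': [-0.352, 0.418, 1.741, 0.0, 0.977, -2.038], 'dq': [-0.001, 0.05, 0.048, 0.0, -0.046, -0.001], 'joint_torque': [0.13, -76.049, -30.679, 0.004, 1.293, 0.0], 'tcp_pos': [488.492, -115.707, 155.105], 'tool_rot': [-3.139, 0.005, -3.026], 'contact_force': [-0.494, 0.047, -1.228], 'moment': [-0.002, -0.024, -0.066], 'gripper_width': 38.237}
```

View pics/wrist12.png

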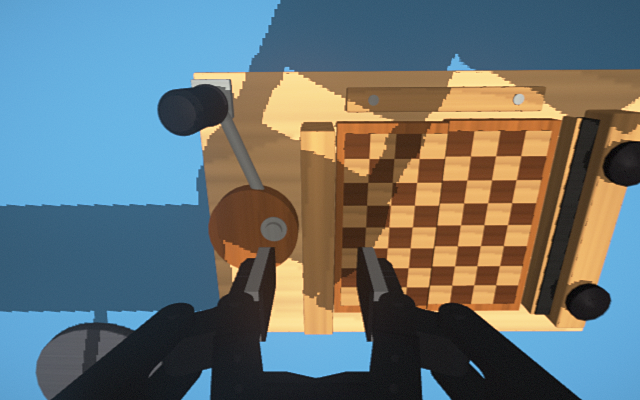

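```bash
cat > fk.py <<'E'
import numpy as np
from scipy.optimize import least_squares
D=[([-0.095,.494,1.346,0,1.303,-.095],[624.615,.061,230.643]),([.491,.55,1.676,0,.918,-.791],[451.515,308.906,102.352]),
([.498,.661,1.724,-.001,.754,-.798],[450.604,312.528,31.72]),([.277,.292,1.661,0,1.189,-1.412],[449.598,189.769,240.114]),([.049,.248,1.727,0,1.167,-1.64],[449.813,81.931,240.202]),
([-0.318,.367,1.541,0,1.233,-1.999],[529.344,-111.629,239.95]),([-.315,.565,1.712,0,.862,-2.002],[528.528,-109.542,86.334]),([.488,.628,1.843,0,.67,-1.199],[411.444,285.59,29.71]),([-.351,.419,1.744,0,.979,-2.035],[486.288,-114.392,154.085]),([-.348,.565,1.822,0,.754,-2.035],[487.269,-113.401,64.58])]
E
python3 - <<'E'
from fk import *
def f(p):
    a,h,L2,L3,lat,o2,o3=p;r=[]
    for q,t in D:
        R=a+L2*np.sin(q[1]+o2)+L3*np.sin(q[1]+q[2]+o3);z=h+L2*np.cos(q[1]+o2)+L3*np.cos(q[1]+q[2]+o3)
        c,s=np.cos(q[0]),np.sin(q[0]);r+=[R*c-lat*s-t[0],R*s+lat*c-t[1],z-t[2]]
    return r
for fix in (0,1):
    g=(lambda p:f(np.r_[p[:5],0,0])) if fix==0 else f
    s=least_squares(g,[0,-80,480,380,60,0,0][:5 if fix==0 else 7],x_scale=[10,10,10,10,10,.01,.01][:5 if fix==0 else 7]);print(s.x.round(3),np.abs(s.fun).max())
    print(np.reshape(s.fun,(-1,3)).round(1).tolist())
E
```

```text
[ 11.372 -51.25  450.219 374.14   59.531] 36.09930266524918
[[-36.1, 3.7, 15.0], [-0.4, -0.2, 2.2], [-0.6, -0.1, 0.4], [3.6, 1.0, 0.3], [12.6, 0.3, -2.2], [-11.1, 3.7, 5.3], [0.6, -0.3, -0.1], [9.7, 5.4, -9.8], [8.4, -3.3, -2.9], [11.2, -4.1, -8.2]]
[-2.73000e-01 -7.97700e+01  5.97193e+02  4.01234e+02  5.95310e+01
  1.00000e-03  2.97000e-01] 0.9658200507752213
[[0.1, 0.2, 0.1], [1.0, 0.5, -0.0], [-0.5, -0.0, 0.2], [-0.1, -0.1, -0.0], [0.0, -0.3, 0.1], [-0.1, 0.1, -0.1], [-0.9, 0.2, -0.2], [-0.0, 0.2, 0.0], [-0.2, -0.2, 0.0], [0.4, -0.2, -0.1]]
```

```bash
cat >> fk.py <<'E'
from scipy.spatial.transform import Rotation as Rot
LIM=np.array([[-2.91,2.91],[-.82,2.16],[.22,2.67],[-1.22,4.37],[.12,2.79],[-3.08,3.08]])
P=dict(L2=597.2,A=401.2*np.cos(.297),B=401.2*np.sin(.297),lat=59.5,h=-79.8,d=325.,s4=1)
def fk(q,p=P):
    t=q[1]+q[2]
    R=-.3+p['L2']*np.sin(q[1])+p['A']*np.sin(t)+p['B']*np.cos(t)
    z=p['h']+p['d']+p['L2']*np.cos(q[1])+p['A']*np.cos(t)-p['B']*np.sin(t)
    W=Rot.from_euler('z',q[0]).apply([R,p['lat'],z])
    M=Rot.from_euler('ZYZYZ',[q[0],t,p['s4']*q[3],q[4],q[5]+np.pi/2])
    return W+M.apply([0,0,p['d']]),M,W
def tgt(head,tilt,pos):  # camera under; pos = TCP
    z=np.array([np.sin(tilt)*np.cos(head),np.sin(tilt)*np.sin(head),-np.cos(tilt)])
    y=np.array([-np.sin(head),np.cos(head),0.]);x=np.cross(y,z)
    return np.array(pos,float),Rot.from_matrix(np.c_[x,y,z])
def ik(T,q0,p=P):
    def f(q):
        t,M,_=fk(q,p);return np.r_[(t-T[0])/100,(T[1]*M.inv()).as_rotvec()]
    s=least_squares(f,np.clip(q0,LIM[:,0]+.01,LIM[:,1]-.01),bounds=(LIM[:,0],LIM[:,1]));return s.x,np.abs(s.fun).max()
E
python3 - <<'E'
from fk import *
from h import jig2w
J=np.load('J.npy')
q=[-.351,.419,1.744,0,.979,-2.035];print(fk(q)[0],fk(q)[1].as_euler('xyz'))
for hj in (-100,-80,-60,-40,-20,0):
  for tilt in (30,40,50,55):
    out=[]
    qs=np.array([-.2,.5,1.8,1.0,1.0,-.8]) if hj<-30 else np.array(q)
    head=np.radians(hj)+J[2];ok=1
    for th in (0.03,.5,1.0,1.4,1.75):
        a=th-np.radians(160);g=jig2w(J,(110*np.cos(a),-140+110*np.sin(a),90))[0]
        zt=np.array([np.sin(np.radians(tilt))*np.cos(head),np.sin(np.radians(tilt))*np.sin(head),-np.cos(np.radians(tilt))])
        best=None
        for q0 in (qs,q,[-.2,.5,1.8,1.5,1.0,-.8],[-.2,.3,2.2,-.8,.8,-1.]):
            s,e=ik(tgt(head,np.radians(tilt),g+19*zt),q0)
            if best is None or e<best[1]-1e-4: best=(s,e)
        qs=best[0];out.append((round(best[1],3),best[0].round(2).tolist()))
    print(hj,tilt,[o[0] for o in out],out[0][1],out[-1][1])
E
```

```text
Traceback (most recent call last):
  File "fk.py", line 14, in fk
    M=Rot.from_euler('ZYZYZ',[q[0],t,p['s4']*q[3],q[4],q[5]+np.pi/2])
  File "scipy/spatial/transform/_rotation.pyx", line 1413, in scipy.spatial.transform._rotation.Rotation.from_euler
ValueError: Expected axis specification to be a non-empty string of upto 3 characters, got ZYZYZ
```

```bash
sed -i "s/M=Rot.from_euler('ZYZYZ',.*/M=Rot.from_euler('ZYZ',[q[0],t,p['s4']*q[3]])*Rot.from_euler('YZ',[q[4],q[5]+np.pi\/2])/" fk.py
cat > t1.py <<'E'
from fk import *
from h import jig2w
J=np.load('J.npy')
q=[-.351,.419,1.744,0,.979,-2.035];print(fk(q)[0],fk(q)[1].as_euler('xyz'))
for hj in (-100,-80,-60,-40,-20,0):
  for tilt in (30,40,50,55):
    out=[]
    qs=np.array([-.2,.5,1.8,1.0,1.0,-.8]) if hj<-30 else np.array(q)
    head=np.radians(hj)+J[2];ok=1
    for th in (0.03,.5,1.0,1.4,1.75):
        a=th-np.radians(160);g=jig2w(J,(110*np.cos(a),-140+110*np.sin(a),90))[0]
        zt=np.array([np.sin(np.radians(tilt))*np.cos(head),np.sin(np.radians(tilt))*np.sin(head),-np.cos(np.radians(tilt))])
        best=None
        for q0 in (qs,q,[-.2,.5,1.8,1.5,1.0,-.8],[-.2,.3,2.2,-.8,.8,-1.]):
            s,e=ik(tgt(head,np.radians(tilt),g+19*zt),q0)
            if best is None or e<best[1]-1e-4: best=(s,e)
        qs=best[0];out.append((round(best[1],3),best[0].round(2).tolist()))
    print(hj,tilt,[o[0] for o in out],out[0][1],out[-1][1])
E
python3 t1.py
```

```text
[ 485.56425575 -114.43195219  154.17998622] [ 3.14141028e+00 -3.64240348e-04 -3.02838895e+00]
-100 30 [np.float64(0.0), np.float64(0.0), np.float64(0.0), np.float64(0.0), np.float64(0.0)] [-0.24, 0.59, 1.98, -0.89, 0.68, 0.56] [-0.23, 0.72, 1.56, -0.69, 0.89, 0.28]
-100 40 [np.float64(0.0), np.float64(0.0), np.float64(0.0), np.float64(0.0), np.float64(0.0)] [-0.14, 0.66, 1.99, -1.11, 0.8, 0.85] [-0.16, 0.77, 1.58, -0.9, 0.95, 0.5]
-100 50 [np.float64(0.011), np.float64(0.015), np.float64(0.0), np.float64(0.0), np.float64(0.0)] [-0.05, 0.74, 1.98, -1.22, 0.95, 1.03] [-0.1, 0.83, 1.58, -1.08, 1.05, 0.69]
-100 55 [np.float64(0.035), np.float64(0.044), np.float64(0.024), np.float64(0.0), np.float64(0.0)] [-0.02, 0.78, 1.96, -1.22, 1.03, 1.07] [-0.07, 0.86, 1.58, -1.15, 1.11, 0.77]
-80 30 [np.float64(0.0), np.float64(0.0), np.float64(0.0), np.float64(0.0), np.float64(0.0)] [-0.28, 0.56, 2.1, -1.22, 0.46, 0.54] [-0.26, 0.68, 1.69, -0.79, 0.64, 0.07]
-80 40 [np.float64(0.087), np.float64(0.07), np.float64(0.038), np.float64(0.009), np.float64(0.0)] [-0.2, 0.6, 2.06, -1.22, 0.62, 0.62] [-0.1
[... 2554 characters left out ...]
float64(0.153), np.float64(0.122), np.float64(0.075), np.float64(0.035), np.float64(0.004)] [-0.72, 0.51, 2.1, 0.78, 0.39, -3.08] [-0.63, 0.64, 1.81, 0.89, 0.45, -3.08]
0 40 [np.float64(0.312), np.float64(0.279), np.float64(0.231), np.float64(0.192), np.float64(0.162)] [-0.73, 0.5, 2.09, 0.82, 0.4, -3.08] [-0.63, 0.63, 1.81, 0.93, 0.45, -3.08]
0 50 [np.float64(0.47), np.float64(0.435), np.float64(0.387), np.float64(0.348), np.float64(0.32)] [-0.73, 0.5, 2.09, 0.85, 0.41, -3.08] [-0.64, 0.63, 1.81, 0.97, 0.46, -3.08]
0 55 [np.float64(0.549), np.float64(0.514), np.float64(0.465), np.float64(0.427), np.float64(0.399)] [-0.74, 0.49, 2.09, 0.87, 0.42, -3.08] [-0.64, 0.63, 1.81, 0.99, 0.47, -3.08]
```

```bash
cat > t2.py <<'E'
from fk import *
from h import *
J=np.load('J.npy')
c=load('pics/wrist12.npz')
i=c['image'][60:180,140:300,::-1];cv2.imwrite('pics/z12.png',cv2.resize(i,None,fx=4,fy=4,interpolation=cv2.INTER_CUBIC))
def toj(w):
    a=J[2];d=w[:2]-J[:2];return np.round([d[0]*np.cos(a)+d[1]*np.sin(a),-d[0]*np.sin(a)+d[1]*np.cos(a)],1)
for n,p,z in (('12',(178,112),104),('7',(226-9,45),104),('10',(176,117),104)):
    g=toj(cast(load(f'pics/wrist{n}.npz'),p,z)[0]);print(n,g,np.hypot(g[0],g[1]+140),np.degrees(np.arctan2(g[1]+140,g[0]))+160)
h=np.radians(-100)+J[2];T=np.radians(45)
zt=np.array([np.sin(T)*np.cos(h),np.sin(T)*np.sin(h),-np.cos(T)])
print('zt',zt, 'head',np.degrees(h))
for th in (0,.03,.1):
    a=th-np.radians(160);g=jig2w(J,(110*np.cos(a),-140+110*np.sin(a),88))[0];print(th,'grip',g.round(1),'tcp',(g+19*zt).round(1),'pre',(g-61*zt).round(1))
    for p in (g+19*zt,g-61*zt):
        q,e=ik(tgt(h,T,p),[-.1,.7,1.98,-1.1,.85,.9]);print(q.round(2),e, fk(q)[2].round(0))
E
python3 t2.py
```

```text
12 [-102.3 -181.7] 110.4725305222977 2.1770194023451666
7 [-102.8 -180.5] 110.49022581205995 1.5028963613415272
10 [-103.1 -180.8] 110.87943903176999 1.5903055765561476
zt [-0.04141298 -0.70589303 -0.70710678] head -93.35755174286578
0 grip [ 433.2 -195.    88. ] tcp [ 432.4 -208.4   74.6] pre [ 435.7 -151.9  131.1]
[-0.09  0.7   2.   -1.19  0.87  0.98] 1.735332988417326e-10 [446.  21. 304.]
[ 0.04  0.59  1.95 -0.99  1.    0.83] 1.9895196601282807e-15 [449.  77. 361.]
0.03 grip [ 434.7 -197.9   88. ] tcp [ 433.9 -211.3   74.6] pre [ 437.2 -154.9  131.1]
[-0.09  0.7   2.   -1.19  0.86  0.97] 1.5904049743831195e-09 [447.  18. 304.]
[ 0.03  0.59  1.95 -0.99  1.    0.83] 1.7053025658242404e-15 [451.  75. 361.]
0.1 grip [ 438.6 -204.6   88. ] tcp [ 437.8 -218.    74.6] pre [ 441.1 -161.5  131.1]
[-0.11  0.7   1.99 -1.2   0.86  0.96] 3.3520408670995034e-13 [451.  11. 304.]
[ 0.02  0.59  1.94 -1.    0.99  0.82] 1.7053025658242404e-15 [455.  68. 361.]
```

View pics/z12.png

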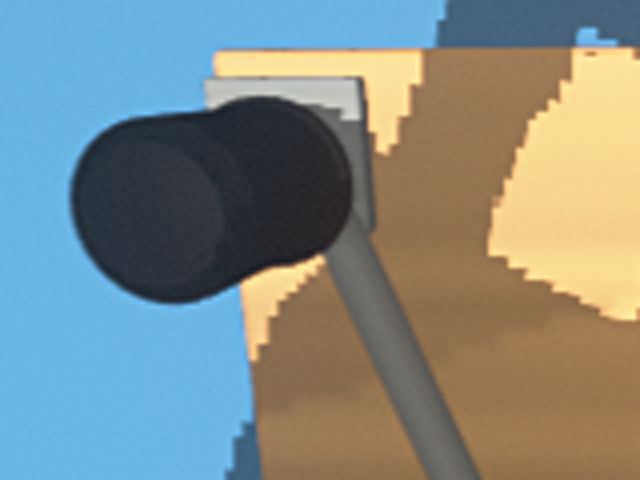

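```bash
cat > t3.py <<'E'
from fk import *
from h import *
import sys
J=np.load('J.npy')
h=np.radians(float(sys.argv[1]));T=np.radians(float(sys.argv[2]))
zt=np.array([np.sin(T)*np.cos(h),np.sin(T)*np.sin(h),-np.cos(T)])
print('zt',zt.round(3))
qq=[-.1,.7,1.98,-1.1,.85,.9]
for th in (.035,.4,.8,1.2,1.4,1.75):
    a=th-np.radians(160);g=jig2w(J,(110*np.cos(a),-140+110*np.sin(a),88))[0];
    qq,e=ik(tgt(h,T,g+19*zt),qq);print(th,'grip',g.round(1),'tcp',(g+19*zt).round(1),'pre',(g-61*zt).round(1),qq.round(2),round(e,4))
E
python3 t3.py -100 45; python3 t3.py -105 45
```

```text
zt [-0.123 -0.696 -0.707]
0.035 grip [ 434.9 -198.4   88. ] tcp [ 432.6 -211.6   74.6] pre [ 442.4 -155.9  131.1] [-0.1   0.71  1.93 -1.07  0.93  0.94] 0.0
0.4 grip [ 460.1 -229.4   88. ] tcp [ 457.8 -242.6   74.6] pre [ 467.6 -186.9  131.1] [-0.15  0.72  1.87 -1.08  0.93  0.87] 0.0
0.8 grip [ 498.4 -250.6   88. ] tcp [ 496.  -263.8   74.6] pre [ 505.8 -208.1  131.1] [-0.18  0.75  1.77 -1.05  0.96  0.77] 0.0
1.2 grip [ 541.8 -255.2   88. ] tcp [ 539.5 -268.4   74.6] pre [ 549.3 -212.7  131.1] [-0.18  0.77  1.66 -0.99  1.    0.69] 0.0
1.4 grip [ 563.4 -250.9   88. ] tcp [ 561.  -264.2   74.6] pre [ 570.9 -208.5  131.1] [-0.16  0.79  1.6  -0.97  1.03  0.66] 0.0
1.75 grip [ 597.5 -233.6   88. ] tcp [ 595.2 -246.8   74.6] pre [ 605.  -191.1  131.1] [-0.13  0.82  1.51 -0.92  1.09  0.62] 0.0
zt [-0.183 -0.683 -0.707]
0.035 grip [ 434.9 -198.4   88. ] tcp [ 431.5 -211.4   74.6] pre [ 446.1 -156.7  131.1] [-0.1   0.72  1.89 -0.99  0.99  0.93] 0.0
0.4 grip [ 460.1 -229.4   88. ] tcp [ 456.6 -242.4   74.6] pre [ 471.3 -187.7  131.1] [-0.15  0.73  1.82 -1.    0.99  0.86] 0.0
0.8 grip [ 498.4 -250.6   88. ] tcp [ 494.9 -263.5   74.6] pre [ 509.5 -208.9  131.1] [-0.18  0.76  1.72 -0.97  1.02  0.77] 0.0
1.2 grip [ 541.8 -255.2   88. ] tcp [ 538.3 -268.1   74.6] pre [ 553.  -213.5  131.1] [-0.18  0.79  1.61 -0.93  1.07  0.69] 0.0
1.4 grip [ 563.4 -250.9   88. ] tcp [ 559.9 -263.9   74.6] pre [ 574.5 -209.3  131.1] [-0.16  0.81  1.55 -0.91  1.1   0.66] 0.0
1.75 grip [ 597.5 -233.6   88. ] tcp [ 594.1 -246.6   74.6] pre [ 608.7 -191.9  131.1] [-0.13  0.83  1.46 -0.87  1.16  0.63] 0.0
```

carry_out(travel=[[-0.2,0.3,0.4],[-0.2,0.3,0.4],[-0.2,0.3,0.4],[-0.2,0.3,0.4],[-0.2,0.3,0.4],[0,0,0],[0,0,0],[0,0,0]], rot=[[0,0,-1],[0,0,-1],[0,0,-1],[0,0,-1],[0,0,-1],[0,0,-1],[0,0,-1],[0,0,-1]], jaw=[50,50,50,50,50,50,50,50])

```text
time_s: 13.37
tcp_pos: [446.6, -54.9, 232.0]
tool_rot: [-3.141, -0.001, 2.555]
contact_force: [-0.3, -0.1, -0.1]
gripper_width: 50.2
```

carry_out(travel=[[0,0,0],[0,0,0],[0,0,0],[0,0,0],[0,0,0],[0,0,0],[0,0,0],[0,0,0]], rot=[[0,0,-1],[0,0,-1],[0,0,-1],[0,0,-1],[0,0,-1],[0,0,-1],[0,0,-1],[0,0,-1]], jaw=[50,50,50,50,50,50,50,50])

```text
time_s: 14.03
tcp_pos: [446.6, -55.1, 231.6]
tool_rot: [-3.14, -0.001, 1.856]
contact_force: [0.8, 0.1, 0.3]
gripper_width: 50.0
```

carry_out(travel=[[0,0,0],[0,0,0],[0,0,0],[0,0,0],[0,0,0],[0,0,0],[0,0,0]], rot=[[0,0,-1],[0,0,-1],[0,0,-1],[0,0,-1],[0,0,-1],[0,0,-0.3],[0,0,0]], jaw=[50,50,50,50,50,50,50])

```text
time_s: 14.62
tcp_pos: [446.6, -55.1, 231.7]
tool_rot: [-3.14, -0.0, 1.397]
contact_force: [0.4, 0.6, 0.2]
gripper_width: 50.0
```

```bash
python3 - <<'E'
from h import *
from plant import get_obs
o=get_obs();print({k:np.round(v,3).tolist() for k,v in o.items()})
E
```

```text
{'time_s': 14.617, 'joint_positions': [-0.256, 0.249, 1.754, 0.0, 1.14, -0.081], 'dq': [0.0, -0.003, -0.002, -0.001, 0.001, -0.073], 'joint_torque': [0.003, -60.034, -34.039, 0.001, 0.017, 1.584], 'tcp_pos': [446.578, -55.074, 231.661], 'tool_rot': [-3.14, -0.0, 1.397], 'contact_force': [0.386, 0.611, 0.249], 'moment': [-0.041, 0.003, -0.03], 'gripper_width': 50.003}
```

carry_out(travel=[[0,0,0],[0,0,0],[0,0,0]], rot=[[-0.985,0.174,0],[-0.985,0.174,0],[-0.985,0.174,0]], jaw=[50,50,50])

```text
time_s: 14.87
tcp_pos: [447.2, -55.7, 232.5]
tool_rot: [3.141, 0.266, 1.398]
contact_force: [-1.1, -0.2, -0.3]
gripper_width: 50.0
```

```bash
python3 - <<'E'
from h import *
from fk import *
from plant import get_obs
o=get_obs();print({k:np.round(v,3).tolist() for k,v in o.items()})
q=o['joint_positions'];print(fk(q)[0],fk(q)[1].as_euler('xyz'))
E
```

```text
{'time_s': 14.867, 'joint_positions': [-0.062, 0.28, 1.743, -0.289, 1.164, 0.231], 'dq': [0.759, 0.209, -0.044, -1.107, 0.216, 1.201], 'joint_torque': [-10.256, -66.523, -32.655, 1.862, -0.655, -3.977], 'tcp_pos': [447.167, -55.719, 232.506], 'tool_rot': [3.141, 0.266, 1.398], 'contact_force': [-1.146, -0.21, -0.269], 'moment': [0.109, -0.001, -0.012], 'gripper_width': 50.0}
[446.95776174 -53.10990678 232.20120911] [3.14115469 0.26595193 1.39845549]
```

carry_out(travel=[[0,0,0],[0,0,0],[0,0,0],[0,0,0],[0,0,0],[0,0,0],[0,0,0]], rot=[[-0.985,0.174,0],[-0.985,0.174,0],[-0.985,0.174,0],[-0.985,0.174,0],[-0.985,0.174,0],[-0.985,0.174,0],[0,0,0]], jaw=[50,50,50,50,50,50,50])

```text
time_s: 15.45
tcp_pos: [446.7, -54.1, 230.6]
tool_rot: [-3.133, 0.791, 1.407]
contact_force: [-1.0, 0.9, -1.4]
gripper_width: 49.6
```

carry_out(travel=[[-0.03,-0.4,-0.4],[-0.03,-0.6,-0.6],[-0.03,-0.6,-0.6],[-0.02,-0.6,-0.6],[0,-0.3,-0.3],[0,0,0],[0,0,0]], rot=[[0,0,0],[0,0,0],[0,0,0],[0,0,0],[0,0,0],[0,0,0],[0,0,0]], jaw=[50,50,50,50,50,50,50])

```text
time_s: 16.03
tcp_pos: [441.9, -155.7, 132.2]
tool_rot: [-3.137, 0.784, 1.399]
contact_force: [-0.5, 0.7, -0.4]
gripper_width: 49.9
```

```bash
python3 - <<'E'
from h import *
from plant import get_obs
c=snap('wrist','13');s=snap('scene','13');d=snap('side','13')
o=get_obs();print({k:np.round(v,3).tolist() for k,v in o.items()})
a=cv2.resize(s['image'][0:260,60:320,::-1],None,fx=1.5,fy=1.5,interpolation=cv2.INTER_CUBIC);b=cv2.resize(d['image'][0:260,250:510,::-1],None,fx=1.5,fy=1.5,interpolation=cv2.INTER_CUBIC)
cv2.imwrite('pics/cs13.png',np.hstack([a,b]))
E
```

```text
{'time_s': 16.183, 'joint_positions': [0.039, 0.61, 1.866, -0.895, 1.088, 0.82], 'dq': [0.008, -0.001, -0.001, -0.007, -0.001, 0.007], 'joint_torque': [-1.108, -74.457, -15.009, -3.152, 3.862, -0.063], 'tcp_pos': [443.125, -154.631, 133.267], 'tool_rot': [-3.141, 0.785, 1.398], 'contact_force': [-0.181, 0.596, -0.077], 'moment': [0.316, -0.006, -0.034], 'gripper_width': 50.495}
```

View pics/wrist13.png

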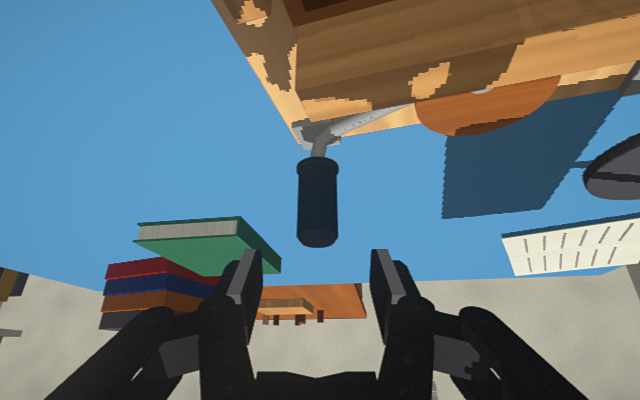

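View pics/cs13.png

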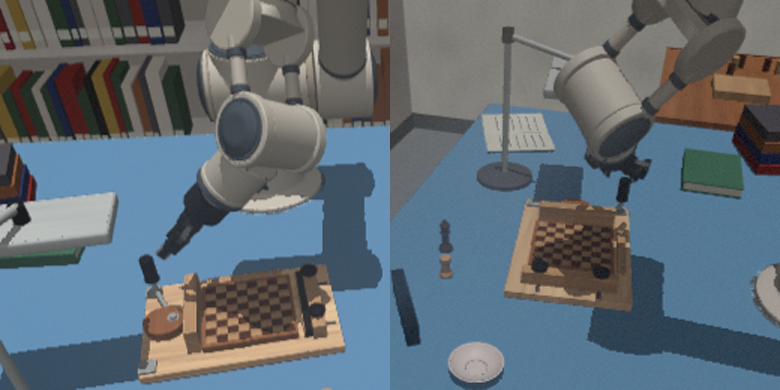

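carry_out(travel=[[-0.05,-0.3,-0.3],[-0.1,-0.4,-0.4],[-0.06,-0.4,-0.4],[-0.05,-0.32,-0.35],[0,0,0],[0,0,0]], rot=[[0,0,0],[0,0,0],[0,0,0],[0,0,0],[0,0,0],[0,0,0]], jaw=[50,50,50,50,50,50])

```text
time_s: 16.68
tcp_pos: [432.3, -211.7, 74.8]
tool_rot: [-3.139, 0.786, 1.399]
contact_force: [0.8, -0.7, 0.4]
gripper_width: 49.9
```

```bash
python3 - <<'E'
from h import *
from plant import get_obs
c=snap('wrist','14')
o=get_obs();print({k:np.round(v,3).tolist() for k,v in o.items()})
E
```

```text
{'time_s': 16.733, 'joint_positions': [-0.079, 0.717, 1.931, -1.061, 0.939, 0.945], 'dq': [0.011, -0.012, -0.003, -0.0, 0.001, 0.001], 'joint_torque': [-1.6, -75.397, -7.979, -2.671, 4.155, 0.129], 'tcp_pos': [432.681, -211.412, 75.244], 'tool_rot': [-3.14, 0.785, 1.399], 'contact_force': [-0.664, 0.145, 0.629], 'moment': [0.402, -0.002, 0.082], 'gripper_width': 49.417}
```

View pics/wrist14.png

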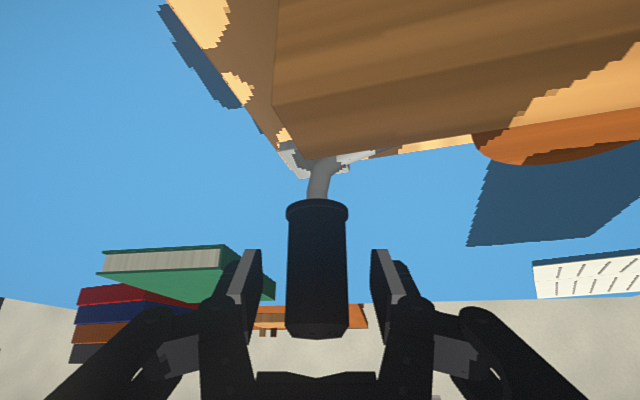

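carry_out(travel=[[0,0,0],[0,0,0],[0,0,0],[0,0,0],[0,0,0],[0,0,0]], rot=[[0,0,0],[0,0,0],[0,0,0],[0,0,0],[0,0,0],[0,0,0]], jaw=[35,30,27,22,22,22])

```text
time_s: 17.23
tcp_pos: [432.7, -211.8, 75.1]
tool_rot: [-3.141, 0.786, 1.398]
contact_force: [0.1, 4.3, 7.7]
gripper_width: 24.7
```

```bash
python3 - <<'E'
from h import *
from plant import get_obs
c=snap('wrist','15')
o=get_obs();print({k:np.round(v,3).tolist() for k,v in o.items()})
E
```

```text
{'time_s': 17.283, 'joint_positions': [-0.08, 0.717, 1.931, -1.062, 0.938, 0.946], 'dq': [-0.002, -0.0, -0.001, -0.002, 0.001, -0.001], 'joint_torque': [-1.958, -73.776, -7.458, -2.116, 3.801, -0.042], 'tcp_pos': [432.716, -211.764, 75.1], 'tool_rot': [-3.141, 0.786, 1.398], 'contact_force': [0.658, 4.562, 7.344], 'moment': [0.013, -0.092, 0.036], 'gripper_width': 24.504}
```

View pics/wrist15.png

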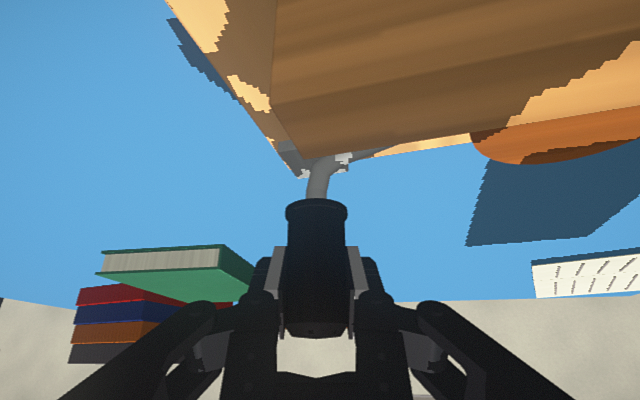

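```bash
cat > arc.py <<'E'
import numpy as np,sys
J=np.load('J.npy')
def u(th,r=110.): 
    a=th-np.radians(160)+J[2];return r*np.array([np.cos(a),np.sin(a)])
th0=0.035;T0=np.array([432.7,-211.8]);C=T0-u(th0)
if __name__=='__main__':
    a,b,n=float(sys.argv[1]),float(sys.argv[2]),int(sys.argv[3])
    t=np.linspace(a,b,n+1)
    print([[round(float(x),3) for x in (u(t[i+1])-u(t[i]))/40]+[0] for i in range(n)]);print('final tcp',C+u(b),'C',C,'tangent',np.round([-u(b)[1]/110,u(b)[0]/110],3))
def info(o=None):
    from plant import get_obs
    o=o or get_obs();p=np.array(o['tcp_pos'][:2])-C;th=np.arctan2(p[1],p[0])-J[2]+np.radians(160);r=np.hypot(*p)
    th=(th+np.pi)%(2*np.pi)-np.pi
    e=u(th)/110;F=np.array(o['contact_force']);t=np.array([-e[1],e[0]])
    print('t %.2f theta %.3f r %.1f  z %.1f Frad(outward) %.1f Ftan(resist) %.1f Fz %.1f w %.1f'%(o['time_s'],th,r,o['tcp_pos'][2],F[:2]@e,-F[:2]@t,F[2],o['gripper_width']))
E
python3 arc.py 0.035 0.235 4; python3 -c "import arc;arc.info()"
```

```text
[[0.069, -0.119, 0], [0.075, -0.115, 0], [0.08, -0.111, 0], [0.086, -0.107, 0]]
final tcp [ 445.10141298 -229.92715566] C [ 529.23416393 -159.06334107] tangent [ 0.644 -0.765]
t 17.28 theta 0.035 r 110.0  z 75.1 Frad(outward) -2.8 Ftan(resist) 3.7 Fz 7.3 w 24.5
```

carry_out(travel=[[0.07,-0.12,0],[0.075,-0.115,0],[0.08,-0.11,0],[0.085,-0.105,0],[0,0,0]], rot=[[0,0,0],[0,0,0],[0,0,0],[0,0,0],[0,0,0]], jaw=[22,22,22,22,22])

```text
time_s: 17.7
tcp_pos: [445.5, -230.5, 75.2]
tool_rot: [-3.141, 0.786, 1.398]
contact_force: [2.5, -1.1, 5.5]
gripper_width: 24.4
```

```bash
python3 -c "
import arc;arc.info()
from plant import get_obs;o=get_obs();print(o['tcp_pos'],o['contact_force'],o['moment'])"; python3 arc.py 0.235 0.6 6
```

```text
t 17.70 theta 0.241 r 110.0  z 75.2 Frad(outward) -1.2 Ftan(resist) -2.5 Fz 5.5 w 24.4
[ 445.49356662 -230.464778     75.15955255] [ 2.54686578 -1.09494331  5.52312034] [-0.4927853  -0.38392217  0.35873909]
[[0.112, -0.125, 0], [0.119, -0.118, 0], [0.126, -0.11, 0], [0.132, -0.102, 0], [0.138, -0.094, 0], [0.144, -0.085, 0]]
final tcp [ 475.9385508  -255.29004018] C [ 529.23416393 -159.06334107] tangent [ 0.875 -0.485]
```

carry_out(travel=[[0.11,-0.125,0],[0.12,-0.12,0],[0.125,-0.11,0],[0.13,-0.1,0],[0.14,-0.095,0],[0.145,-0.085,0]], rot=[[0,0,0],[0,0,0],[0,0,0],[0,0,0],[0,0,0],[0,0,0]], jaw=[22,22,22,22,22,22])

```text
time_s: 18.2
tcp_pos: [475.5, -255.5, 75.1]
tool_rot: [-3.14, 0.786, 1.399]
contact_force: [-1.7, 2.9, 7.2]
gripper_width: 24.6
```

```bash
python3 -c "
import arc;arc.info()"; python3 arc.py 0.6 0.9 8
```

```text
t 18.20 theta 0.597 r 110.4  z 75.1 Frad(outward) -1.7 Ftan(resist) 2.9 Fz 7.2 w 24.6
[[0.091, -0.048, 0], [0.093, -0.045, 0], [0.094, -0.041, 0], [0.096, -0.038, 0], [0.097, -0.034, 0], [0.099, -0.03, 0], [0.1, -0.027, 0], [0.101, -0.023, 0]]
final tcp [ 506.755854   -266.74214856] C [ 529.23416393 -159.06334107] tangent [ 0.979 -0.204]
```

carry_out(travel=[[0.09,-0.05,0],[0.093,-0.045,0],[0.095,-0.04,0],[0.096,-0.038,0],[0.097,-0.034,0],[0.099,-0.03,0],[0.1,-0.027,0],[0.1,-0.023,0]], rot=[[0,0,0],[0,0,0],[0,0,0],[0,0,0],[0,0,0],[0,0,0],[0,0,0],[0,0,0]], jaw=[22,22,22,22,22,22,22,22])

```text
time_s: 18.87
tcp_pos: [505.8, -267.0, 75.2]
tool_rot: [-3.138, 0.787, 1.399]
contact_force: [-3.7, -1.9, 6.8]
gripper_width: 24.2
```

```bash
python3 -c "
import arc;arc.info()
from h import *
snap('scene','16');snap('side','16');snap('wrist','16')
s=load('pics/scene16.npz');d=load('pics/side16.npz')
a=cv2.resize(s['image'][0:260,60:320,::-1],None,fx=1.5,fy=1.5,interpolation=cv2.INTER_CUBIC);b=cv2.resize(d['image'][0:260,250:510,::-1],None,fx=1.5,fy=1.5,interpolation=cv2.INTER_CUBIC)
cv2.imwrite('pics/cs16.png',np.hstack([a,b]))
arc.info()
"; python3 arc.py 0.9 1.0 4
```

```text
t 18.87 theta 0.892 r 110.5  z 75.2 Frad(outward) 2.6 Ftan(resist) 3.3 Fz 6.8 w 24.2
t 19.02 theta 0.899 r 110.4  z 75.2 Frad(outward) 4.3 Ftan(resist) 0.2 Fz 5.2 w 24.8
[[0.067, -0.013, 0], [0.068, -0.012, 0], [0.068, -0.01, 0], [0.068, -0.008, 0]]
final tcp [ 517.61809518 -268.44828952] C [ 529.23416393 -159.06334107] tangent [ 0.994 -0.106]
```

View pics/cs16.png

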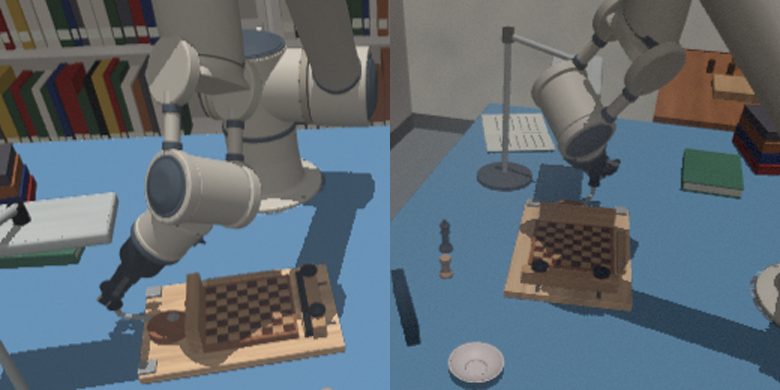

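View pics/wrist16.png

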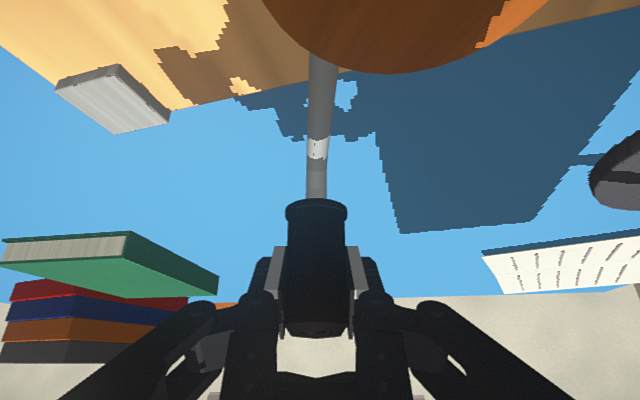

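carry_out(travel=[[0.067,-0.013,0],[0.068,-0.012,0],[0.068,-0.01,0],[0.068,-0.008,0]], rot=[[0,0,0],[0,0,0],[0,0,0],[0,0,0]], jaw=[22,22,22,22])

```text
time_s: 19.35
tcp_pos: [516.5, -268.8, 75.2]
tool_rot: [-3.138, 0.787, 1.399]
contact_force: [-4.5, -3.4, 6.5]
gripper_width: 24.5
```

```bash
python3 -c "
import arc;arc.info()"; for a in 1.0 1.06 1.12 1.18 1.24 1.3 1.36 1.42 1.48 1.54 1.6 1.66 1.72; do echo $a; python3 arc.py $a $(python3 -c "print($a+.06)") 3;done
```

```text
t 19.35 theta 0.990 r 110.5  z 75.2 Frad(outward) 3.9 Ftan(resist) 4.0 Fz 6.5 w 24.5
1.0
[[0.055, -0.005, 0], [0.055, -0.004, 0], [0.055, -0.003, 0]]
final tcp [ 524.19815758 -268.94800169] C [ 529.23416393 -159.06334107] tangent [ 0.999 -0.046]
1.06
[[0.055, -0.002, 0], [0.055, -0.001, 0], [0.055, 0.0, 0]]
final tcp [ 530.79634418 -269.05224775] C [ 529.23416393 -159.06334107] tangent [1.    0.014]
1.12
[[0.055, 0.001, 0], [0.055, 0.002, 0], [0.055, 0.004, 0]]
final tcp [ 537.38890861 -268.76065252] C [ 529.23416393 -159.06334107] tangent [0.997 0.074]
1.18
[[0.055, 0.005, 0], [0.055, 0.006, 0], [0.055, 0.007, 0]]
final tcp [ 543.95212477 -268.07426542] C [ 529.23416393 -159.06334107] tangent [0.991 0.134]
1.24
[[0.054, 0.008, 0], [0.054, 0.009, 0], [0.054, 0.01, 0]]
final tcp [ 550.46237216 -266.99555672] C [ 529.23416393 -159.06334107] tangent [0.981 0.193]
1.3
[[0.054, 0.011, 0], [0.054, 0.012, 0], [0.053, 0.013, 0]]
final tcp [ 556.89622092 -265.52840859] C [ 529.23416393 -159.06334107] tangent [0.968 0.251]
1.36
[[0.053, 0.014, 0], [0.053, 0.015, 0], [0.052, 0.016, 0]]
final tc
[... 322 characters left out ...]
969986 -258.85599999] C [ 529.23416393 -159.06334107] tangent [0.907 0.421]
1.54
[[0.05, 0.024, 0], [0.049, 0.025, 0], [0.049, 0.026, 0]]
final tcp [ 581.41039652 -255.90156055] C [ 529.23416393 -159.06334107] tangent [0.88  0.474]
1.6
[[0.048, 0.027, 0], [0.048, 0.028, 0], [0.047, 0.028, 0]]
final tcp [ 587.1233151  -252.59860809] C [ 529.23416393 -159.06334107] tangent [0.85  0.526]
1.66
[[0.046, 0.029, 0], [0.046, 0.03, 0], [0.045, 0.031, 0]]
final tcp [ 592.62789524 -248.95902968] C [ 529.23416393 -159.06334107] tangent [0.817 0.576]
1.72
[[0.045, 0.032, 0], [0.044, 0.033, 0], [0.043, 0.034, 0]]
final tcp [ 597.90432641 -244.99592386] C [ 529.23416393 -159.06334107] tangent [0.781 0.624]
```

carry_out(travel=[[0.055,-0.005,0],[0.055,-0.004,0],[0.055,-0.003,0]], rot=[[0,0,0],[0,0,0],[0,0,0]], jaw=[22,22,22])

```text
time_s: 19.6
tcp_pos: [523.1, -269.4, 75.2]
tool_rot: [-3.138, 0.787, 1.399]
contact_force: [-4.3, -4.6, 5.7]
gripper_width: 24.9
```

```bash
python3 -c "
import arc;arc.info()"
```

```text
t 19.60 theta 1.051 r 110.5  z 75.2 Frad(outward) 4.8 Ftan(resist) 4.0 Fz 5.7 w 24.9
```

carry_out(travel=[[0.055,-0.002,0],[0.055,-0.001,0],[0.055,0,0]], rot=[[0,0,0],[0,0,0],[0,0,0]], jaw=[22,22,22])

```text
time_s: 19.85
tcp_pos: [529.8, -269.6, 75.2]
tool_rot: [-3.138, 0.787, 1.399]
contact_force: [-3.5, -5.7, 6.0]
gripper_width: 24.7
```

```bash
python3 -c "
import arc;arc.info()"
```

```text
t 19.85 theta 1.111 r 110.5  z 75.2 Frad(outward) 5.7 Ftan(resist) 3.5 Fz 6.0 w 24.7
```

carry_out(travel=[[0.055,-0.006,0],[0.055,0,0],[0.055,0.003,0]], rot=[[0,0,0],[0,0,0],[0,0,0]], jaw=[22,22,22])

```text
time_s: 20.1
tcp_pos: [536.4, -269.5, 75.2]
tool_rot: [-3.139, 0.787, 1.399]
contact_force: [-3.8, -3.1, 5.8]
gripper_width: 24.4
```

```bash
python3 -c "
import arc;arc.info()"
```

```text
t 20.10 theta 1.171 r 110.7  z 75.2 Frad(outward) 2.9 Ftan(resist) 4.0 Fz 5.8 w 24.4
```

carry_out(travel=[[0.055,0.005,0],[0.055,0.006,0],[0.055,0.007,0]], rot=[[0,0,0],[0,0,0],[0,0,0]], jaw=[22,22,22])

```text
time_s: 20.35
tcp_pos: [543.1, -268.8, 75.2]
tool_rot: [-3.139, 0.787, 1.399]
contact_force: [-3.8, -3.3, 6.2]
gripper_width: 24.4
```

```bash
python3 -c "
import arc;arc.info()"
```

```text
t 20.35 theta 1.231 r 110.6  z 75.2 Frad(outward) 2.8 Ftan(resist) 4.2 Fz 6.2 w 24.4
```

carry_out(travel=[[0.054,0.008,0],[0.054,0.009,0],[0.054,0.01,0]], rot=[[0,0,0],[0,0,0],[0,0,0]], jaw=[22,22,22])

```text
time_s: 20.6
tcp_pos: [549.6, -267.8, 75.2]
tool_rot: [-3.139, 0.787, 1.399]
contact_force: [-2.9, -4.9, 4.3]
gripper_width: 24.3
```

```bash
python3 -c "
import arc;arc.info()"
```

```text
t 20.60 theta 1.291 r 110.6  z 75.2 Frad(outward) 4.3 Ftan(resist) 3.7 Fz 4.3 w 24.3
```

carry_out(travel=[[0.054,0.01,0],[0.054,0.012,0]], rot=[[0,0,0],[0,0,0]], jaw=[22,22])

```text
time_s: 20.77
tcp_pos: [553.9, -266.9, 75.2]
tool_rot: [-3.139, 0.787, 1.399]
contact_force: [-3.5, -4.9, 6.5]
gripper_width: 24.6
```

```bash
python3 -c "
import arc;arc.info()"
```

```text
t 20.77 theta 1.331 r 110.6  z 75.2 Frad(outward) 4.0 Ftan(resist) 4.6 Fz 6.5 w 24.6
```

carry_out(travel=[[0.053,0.013,0],[0.053,0.014,0]], rot=[[0,0,0],[0,0,0]], jaw=[22,22])

```text
time_s: 20.93
tcp_pos: [558.2, -265.9, 75.2]
tool_rot: [-3.139, 0.787, 1.399]
contact_force: [-3.0, -4.5, 4.5]
gripper_width: 24.6
```

```bash
python3 -c "
import arc;arc.info()"
```

```text
t 20.93 theta 1.371 r 110.7  z 75.2 Frad(outward) 3.5 Ftan(resist) 4.1 Fz 4.5 w 24.6
```

carry_out(travel=[[0.053,0.015,0],[0.052,0.016,0]], rot=[[0,0,0],[0,0,0]], jaw=[22,22])

```text
time_s: 21.1
tcp_pos: [562.4, -264.6, 75.3]
tool_rot: [-3.139, 0.787, 1.399]
contact_force: [-2.5, -5.5, 4.5]
gripper_width: 24.3
```

```bash
python3 -c "
import arc;arc.info()"
```

```text
t 21.10 theta 1.411 r 110.7  z 75.3 Frad(outward) 4.5 Ftan(resist) 4.0 Fz 4.5 w 24.3
```

carry_out(travel=[[0.052,0.018,0],[0.052,0.019,0]], rot=[[0,0,0],[0,0,0]], jaw=[22,22])

```text
time_s: 21.27
tcp_pos: [566.5, -263.2, 75.2]
tool_rot: [-3.139, 0.787, 1.399]
contact_force: [-3.2, -7.5, 5.1]
gripper_width: 24.7
```

```bash
python3 -c "
import arc;arc.info()"
```

```text
t 21.27 theta 1.450 r 110.7  z 75.2 Frad(outward) 6.0 Ftan(resist) 5.5 Fz 5.1 w 24.7
```

carry_out(travel=[[0.051,0.02,0],[0.051,0.021,0]], rot=[[0,0,0],[0,0,0]], jaw=[22,22])

```text
time_s: 21.43
tcp_pos: [570.6, -261.7, 75.3]
tool_rot: [-3.139, 0.787, 1.399]
contact_force: [-3.3, -7.4, 4.1]
gripper_width: 24.6
```

```bash
python3 -c "
import arc;arc.info()"
```

```text
t 21.43 theta 1.489 r 110.7  z 75.3 Frad(outward) 5.6 Ftan(resist) 5.8 Fz 4.1 w 24.6
```

carry_out(travel=[[0.051,0.022,0]], rot=[[0,0,0]], jaw=[22])

```text
time_s: 21.52
tcp_pos: [572.7, -260.8, 75.3]
tool_rot: [-3.139, 0.787, 1.399]
contact_force: [-2.6, -8.9, 4.5]
gripper_width: 24.4
```

```bash
python3 -c "
import arc;arc.info()"
```

```text
t 21.52 theta 1.509 r 110.6  z 75.3 Frad(outward) 7.2 Ftan(resist) 5.9 Fz 4.5 w 24.4
```

carry_out(travel=[[0.05,0.022,0]], rot=[[0,0,0]], jaw=[22])

```text
time_s: 21.6
tcp_pos: [574.6, -260.0, 75.3]
tool_rot: [-3.139, 0.787, 1.399]
contact_force: [-3.7, -8.2, 4.1]
gripper_width: 24.3
```

```bash
python3 -c "
import arc;arc.info()"
```

```text
t 21.60 theta 1.529 r 110.7  z 75.3 Frad(outward) 6.0 Ftan(resist) 6.8 Fz 4.1 w 24.3
```

carry_out(travel=[[0.037,0.018,0]], rot=[[0,0,0]], jaw=[22])

```text
time_s: 21.68
tcp_pos: [576.2, -259.3, 75.3]
tool_rot: [-3.139, 0.787, 1.399]
contact_force: [-3.5, -8.7, 4.4]
gripper_width: 24.5
```

```bash
python3 -c "
import arc;arc.info()"
```

```text
t 21.68 theta 1.544 r 110.7  z 75.3 Frad(outward) 6.4 Ftan(resist) 6.9 Fz 4.4 w 24.5
```

carry_out(travel=[[0,0,0],[0,0,0]], rot=[[0,0,0],[0,0,0]], jaw=[22,22])

```text
time_s: 21.85
tcp_pos: [576.5, -259.2, 75.3]
tool_rot: [-3.14, 0.787, 1.399]
contact_force: [-1.1, -6.6, 4.9]
gripper_width: 24.6
```

```bash
python3 -c "
import arc;arc.info()
from h import *
s=snap('scene','17');d=snap('side','17');snap('wrist','17')
a=cv2.resize(s['image'][0:260,60:320,::-1],None,fx=1.5,fy=1.5,interpolation=cv2.INTER_CUBIC);b=cv2.resize(d['image'][0:260,250:510,::-1],None,fx=1.5,fy=1.5,interpolation=cv2.INTER_CUBIC)
cv2.imwrite('pics/cs17.png',np.hstack([a,b]))
arc.info()"
```

```text
t 21.85 theta 1.547 r 110.7  z 75.3 Frad(outward) 5.5 Ftan(resist) 3.8 Fz 4.9 w 24.6
t 22.00 theta 1.547 r 110.7  z 75.3 Frad(outward) 6.3 Ftan(resist) 3.1 Fz 5.1 w 24.5
```

View pics/cs17.png

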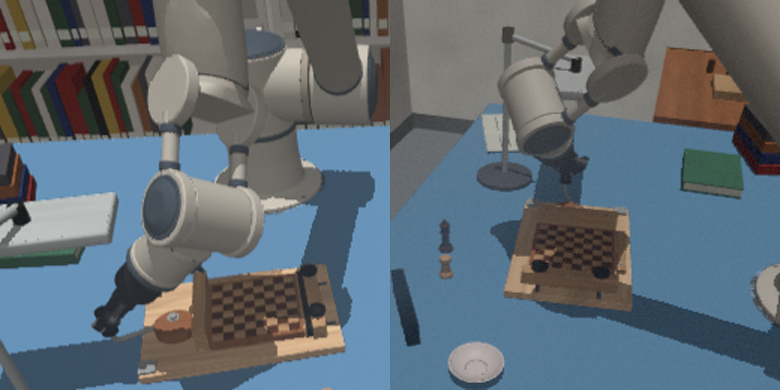

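carry_out(travel=[[0.03,0.015,0],[0,0,0]], rot=[[0,0,0],[0,0,0]], jaw=[22,22])

```text
time_s: 22.17
tcp_pos: [577.5, -258.6, 75.3]
tool_rot: [-3.139, 0.787, 1.399]
contact_force: [-1.7, -7.8, 4.4]
gripper_width: 24.6
```

```bash
python3 -c "
import arc;arc.info()"
```

```text
t 22.17 theta 1.557 r 110.6  z 75.3 Frad(outward) 6.3 Ftan(resist) 4.9 Fz 4.4 w 24.6
```

Now let go.

carry_out(travel=[[0,0,0],[0,0,0],[0,0,0],[0,0,0],[0,0,0]], rot=[[0,0,0],[0,0,0],[0,0,0],[0,0,0],[0,0,0]], jaw=[28,32,40,46,50])

```text
time_s: 22.58
tcp_pos: [577.7, -258.0, 74.5]
tool_rot: [-3.139, 0.785, 1.399]
contact_force: [0.1, 0.3, -0.2]
gripper_width: 49.9
```

```bash
python3 -c "
import arc;arc.info()
from h import *
snap('wrist','18')"
```

```text
t 22.58 theta 1.561 r 110.1  z 74.5 Frad(outward) -0.3 Ftan(resist) -0.2 Fz -0.2 w 49.9
```

View pics/wrist18.png

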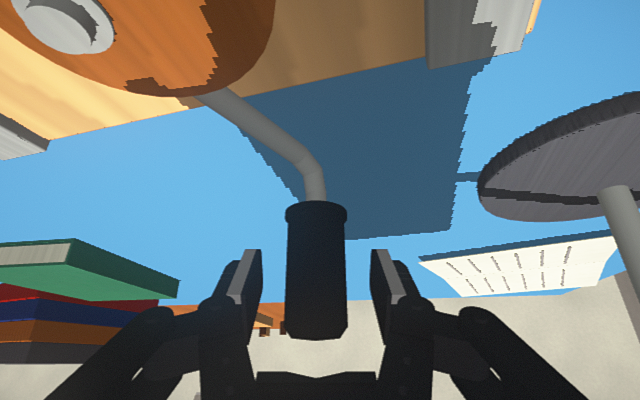

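carry_out(travel=[[0.03,0.2,0.2],[0.08,0.45,0.45],[0.1,0.6,0.6],[0.1,0.6,0.6],[0.05,0.7,0.5],[0,0.8,0.4],[0,0.7,0.2],[0,0,0]], rot=[[0,0,0],[0,0,0],[0,0,0],[0,0,0],[0,0,0],[0,0,0],[0,0,0],[0,0,0]], jaw=[50,50,50,50,50,50,50,50])

```text
time_s: 23.3
tcp_pos: [593.2, -90.9, 194.9]
tool_rot: [3.139, 0.783, 1.399]
contact_force: [-0.1, 0.8, 0.5]
gripper_width: 50.0
```

```bash
python3 -c "
import arc;arc.info()
from h import *
from plant import get_obs
o=get_obs();print(o['tcp_pos'],o['joint_positions'])
s=snap('scene','19');d=snap('side','19');snap('wrist','19')
a=cv2.resize(s['image'][100:300,90:350,::-1],None,fx=1.5,fy=1.5,interpolation=cv2.INTER_CUBIC);b=cv2.resize(d['image'][80:280,250:510,::-1],None,fx=1.5,fy=1.5,interpolation=cv2.INTER_CUBIC)
cv2.imwrite('pics/cs19.png',np.hstack([a,b]))"
```

```text
t 23.30 theta -2.789 r 93.4  z 194.9 Frad(outward) 0.5 Ftan(resist) -0.6 Fz 0.5 w 50.0
[593.18320819 -90.92551047 194.9189763 ] [ 0.1292786   0.66840386  1.41932859 -0.75430206  1.39931588  0.56937177]
```

View pics/cs19.png

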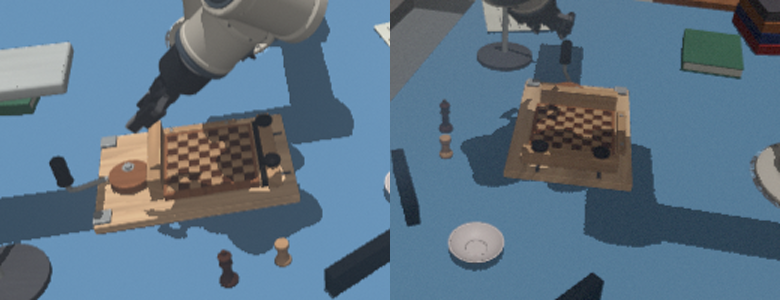

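View pics/wrist19.png

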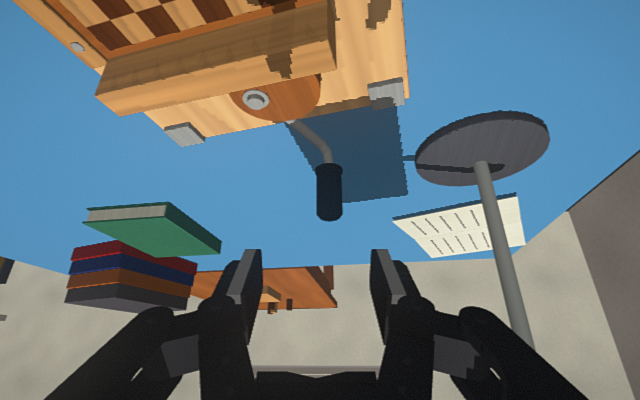

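carry_out(travel=[[0,0.2,0.3],[0,0.2,0.3],[0,0.2,0.3],[0,0.2,0.3],[0,0,0.3],[0,0,0.3],[0,0,0],[0,0,0]], rot=[[0.985,-0.174,0],[0.985,-0.174,0],[0.985,-0.174,0],[0.985,-0.174,0],[0.985,-0.174,0],[0.985,-0.174,0],[0.985,-0.174,0],[0.985,-0.174,0]], jaw=[50,50,50,50,50,50,50,50])

```text
time_s: 24.12
tcp_pos: [592.3, -65.0, 265.7]
tool_rot: [3.139, 0.083, 1.397]
contact_force: [-0.8, -0.0, -1.2]
gripper_width: 50.0
```

carry_out(travel=[[0,0,0],[0,0,0],[0,0,0],[0,0,0]], rot=[[0.985,-0.174,0],[0,0,0],[0,0,0],[0,0,0]], jaw=[50,50,50,50])

```text
time_s: 24.45
tcp_pos: [591.6, -64.7, 264.1]
tool_rot: [-3.14, 0.002, 1.397]
contact_force: [-0.4, -0.4, -0.1]
gripper_width: 49.7
```

```bash
python3 -c "
from h import *
c=snap('wrist','20')
from plant import get_obs
o=get_obs();print(o['tcp_pos'],o['tool_rot'],o['contact_force'])
cv2.imwrite('pics/z20.png',cv2.resize(c['image'][0:330,60:440,::-1],None,fx=1.8,fy=1.8,interpolation=cv2.INTER_CUBIC))"
```

```text
[591.7812355  -64.05403226 264.1068689 ] [-3.14060991e+00  1.98229573e-03  1.39801819e+00] [0.05870911 0.13732732 0.14704403]
```

View pics/z20.png

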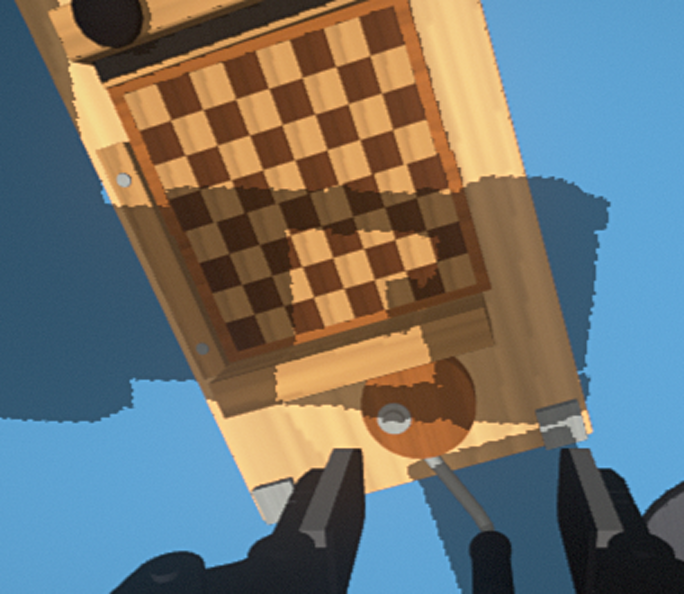

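```bash
python3 -c "
from h import *
J=np.load('J.npy')
c=load('pics/wrist20.npz');d=load('pics/wrist19.npz')
def toj(w):
    a=J[2];q=w[:2]-J[:2];return np.round([q[0]*np.cos(a)+q[1]*np.sin(a),-q[0]*np.sin(a)+q[1]*np.cos(a)],1)
v=lambda p:np.array(p)/1.8+[60,0]
for n,p,z in [('boltc',(394,417),42),('half a TL',(108,91),32),('halfa TR',(408,0),32),('half b BL',(231,362),32),('b BR',(490,289),32),('caul top',(225,417),68),('caul top r',(494,338),68)]: print(n,toj(cast(c,v(p),z)[0]))
g=toj(cast(d,(329,168),56)[0]);print('grip low (19)',g,np.radians(160)+np.arctan2(g[1]+140,g[0]))
"
```

```text
boltc [   2.7 -138.3]
half a TL [-89.6  94.3]
halfa TR [86.1 89.2]
half b BL [-88.4 -75.3]
b BR [ 85.3 -76.5]
caul top [-88.6 -98.3]
caul top r [ 80.5 -96.3]
grip low (19) [  38.9 -237.9] 1.5999453010238658
```

```bash
python3 -c "
from plant import arm;print(arm.finish_job())"
```

```text
the job is handed in; nothing more can be done
None
```

The batten is standing on its narrow edge in the gap, the lever has been swung by its grip until the joint closed, and the grip has been released. The job is handed in at about 24.5 s of the 69 s. I estimate the squeeze at about 9–10 N.

- **Batten:** On the first approach I judged the wrist too close to the lamp. I set the batten down on free table, took it again 40 mm off its middle, and then placed it in the gap.
- **Lever:** I gripped it with the tool tilted 45° to stay under the lamp and swung it counter-clockwise in small steps.
- **Squeeze:** The push was about 3 N when slack and about 4 N with the halves sliding. It began to rise near 1.37–1.40 rad and reached 6.9 N at 1.54 rad, where 6.8 N was expected for 10 N of squeeze. I stopped at about 1.56 rad.
- **Last checks:** The final top view shows the joint closed, the batten upright between the cam and the board, and the board against the sponge. The dish, the king and the rook looked undisturbed in the scene and side views. The force on the arm was about zero after release.
- **Uncertainty:** The squeeze is inferred from single noisy force readings, not measured directly. The force level suggests close to 10 N. The angle past where I judged the sponge was met suggests about 9 to 10 N. A rough camera reading of the lever angle gave 1.60 rad against 1.56 rad from the arm. That is about what I would expect given the calibration error.

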